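Clear the sushi board and shut the scraps bin

TASK

Use the scraper to wipe all four vegetable offcuts off the cutting board into the scraps bin beside it, working round the blue saucer and never touching the offcuts with the gripper itself. Then stand the scraper upright on its rubber mat again and push the bin's lid fully shut. Leave the saucer and everything else on the counter where they are.

Things in the scene. Friction and masses are not known exactly. Their poses are not given: they have to be found in the camera images.
- board: Cream cutting board, fixed, 200 (its x) x 320 (its y) mm, on a dark steel riser, top face 80 mm above the counter. Origin: centre of its underside, on the counter. The bin stands 3 mm from one of its two short (200 mm) sides (at its +y or -y side, varies), the rubber mat 3 mm from the other; both are parallel to it and their centres lie 10 mm towards its +x from its own.
- bin: Open steel scraps bin, fixed, outside 230 (its x) x 140 (its y) x 74 mm high, walls and floor 4 mm thick, so its rim is 6 mm lower than the board's top. Origin: centre of its underside, on the counter. Its lid is hinged along the rim at its +x end (the end away from the robot).
- lid (a joint): Hinge of the bin's steel lid, rad: 0 shut on the rim, grows as it opens upward; upright at 1.57, stop at 1.9. Starts open between 1.45 and 1.6. The hinge is stiff (friction about 0.25 N m, lid 0.15 kg): the lid stays where it is left, and pushing it shut takes 1 to 3 N near its free edge.
- lid_hinge (a point): Middle of the lid's hinge line, at the top of the bin's +x wall. The lid is a plate 230 mm long from this line to its free edge, 140 mm wide, 8 mm thick; shut, it lies towards the bin's -x with its underside at the height of this point; it turns about the bin's y axis. Its axes turn with the lid.
- lid_handle (a point): Point in the black knob on the lid's outer (upper) face, 35 mm above that face, 200 mm from the hinge line, midway across the width. The knob is 28 mm across and stands 43 mm out of the face.
- mat: Black rubber mat, fixed, 220 (its x) x 140 (its y) x 4 mm thick, where the scraper stands. Origin: centre of its underside, on the counter.
- scraper: Hand scraper, loose, about 0.2 kg, standing upright on its blade on the mat. Length 110 mm along its x. White blade: 16 mm thick (its y), 46 mm high; above it a wooden grip of the full length, 24 mm thick (its y), from 44 to 76 mm above the blade's lower edge. Origin: centre of the blade's lower edge face; z up.
- carrot: Rigid offcut of orange carrot, loose on the board, 60 x 24 x 14 mm (its x, y, z), about 30 g. Origin: centre of its underside, long axis x.
- cucumber: Rigid offcut of pale green cucumber, loose on the board, 60 x 26 x 14 mm (its x, y, z), about 30 g. Origin: centre of its underside, long axis x.
- radish: Rigid offcut of white radish, loose on the board, 60 x 24 x 14 mm (its x, y, z), about 30 g. Origin: centre of its underside, long axis x.
- pumpkin: Rigid offcut of yellow pumpkin, loose on the board, 60 x 24 x 14 mm (its x, y, z), about 30 g. Origin: centre of its underside, long axis x.
- carrot_center (a point): Centre of the carrot offcut.
- cucumber_center (a point): Centre of the cucumber offcut.
- radish_center (a point): Centre of the radish offcut.
- pumpkin_center (a point): Centre of the pumpkin offcut.
- saucer: Blue-rimmed saucer of green relish with a dollop on top, loose, standing about the middle of the board's length, in the half nearer to or farther from the robot (two offcuts lie beside it); 72 mm across, 16 mm high (27 mm with the dollop). To be left alone. Origin: centre of its underside.
- soy: Dark soy bottle with a red cap, 52 mm across, 140 mm high, behind the mat. Loose bystander, to be left alone. Origin: centre of its underside.
- teacup: White teacup, 68 mm across, 75 mm high, on the robot's side of the mat. Loose bystander, to be left alone. Origin: centre of its underside.
- bowl: Grey-green bowl, 84 mm across, 50 mm high, on the robot's side of the bin. Loose bystander, to be left alone. Origin: centre of its underside.
- jar: Terracotta jar holding chopsticks, 72 mm across, 175 mm high with the sticks, behind the board. Loose bystander, to be left alone. Origin: centre of its underside.
- mirin: Amber bottle, 66 mm across, 210 mm high, at the left or right of the counter. Loose bystander, to be left alone. Origin: centre of its underside.
- dishes: Stack of dishes, 124 mm across, 39 mm high, at the other side of the counter. Loose bystander, to be left alone. Origin: centre of its underside.
Things that resemble listed ones, but are neither listed nor needed, are in the scene too. Several things have the shape of the carrot; the one meant has the colours described above.

How it is judged:
By the outcome, as a careful person would: the job done as asked, in the order asked, and still so for the second after the job is handed in, with the robot touching nothing.
It also fails if it takes over 72 s, if anything falls off the work surface, if the arm or the gripper's body presses on something with over 40 N, if the wrist force passes 120 N, or if a joint passes its speed limit or range.

ROBOT

A 7-joint arm with a two-finger parallel gripper is mounted at the origin on the work surface. World frame = base frame: x ahead of the robot, y to its left, z up, the work surface at z = 0. Lengths are in m, angles in rad, forces in N, time in s.
With the tool pointing down it reaches from about 0.4 to 0.875 m from the base axis. Payload 19.3 kg.
Tool frame: the origin (TCP) lies midway between the tips of the shut fingers; the grasp point (between the pads) lies 19 mm behind it (env.pinch_z is the distance from the TCP to the grasp point, in m); z points along the fingers, x is the direction in which the jaws open and shut, and the axes are right-handed (so a half turn about z gives the same grasp; the last joint's range is limited). The gripper opens to 85 mm and grips with 20 to 120 N. Pads are 22 mm wide; open, the fingers measure 114 mm over their backs; the gripper's body (76 mm by 85 mm) begins 54 mm behind the grasp point. The pads swing forward as they close: fully open they stand 13 mm farther back than shut.
Start: joints at [1.261, 0.521, -0.036, 1.599, 0.021, 1.021, -0.113], TCP at [0.148, -0.607, 0.209] pointing down, gripper open.
Joint ranges: [-2.91, 2.91], [-0.3, 2.13], [-1.5, 1.42], [0.17, 2.43], [-1.26, 4.41], [0.16, 1.93], [-2.52, 2.52]. Speed limits (rad/s): [1.89, 1.89, 2.39, 2.39, 3.01, 3.01, 3.01].

INTERFACE

Orientations are given as a rotation vector (axis times angle).
In Python, from workcell import env, cams, job gives the robot as it stands. The module is installed in compiled form; this text tells all that it offers.
- The arm moves only by the tool step_arm, never from a script. Its argument "deltas" is a list of rows, each a list of 5 numbers: the finger opening in mm, from 0 to 85.4, then the shift along the tool's x, y, z in units of 0.08 m (1.0 is 0.08 m), then the turn about the tool's z in units of pi/4 rad (1.0 is pi/4 rad). In form: [[claw, x, y, z, twist], ...]. A call has 1 to 8 rows; each row is the pose to reach, as a shift and turn from the pose commanded when the call began, along the tool's axes at that moment; what a row does not reach only later rows make up. A row lasts 1/12 s, in which the tool goes at most 41.7 mm and 7.16 degrees, less where a joint would pass 70% of its speed; a pose out of reach is approached as far as the arm can. A call with a number of a shift or a turn outside -1 to 1 is refused whole. A call with a gripper value outside its range is refused whole. The fingers move at their own pace and stop on an object; the grip force is fixed at half the most. Time passes only in rows, so rows that repeat a pose let the fingers close. It gives the time, the measured TCP pose, the force and the opening at its end, in the units of the state.
- env.state(): the state, without advancing time (a new reading comes with each control period).
- cams.snapshot(name): name is "side" or "top" or "wrist"; returns the picture (420x560x3 uint8, red, green, blue); there is no depth.
- cams.get_calibration(name): a dict with "fx", "fy", "cx", "cy" (pixels), "T" (4x4, takes a point from camera to world coordinates); the wrist camera has in their place "hand_eye" (4x4, takes a point from camera to tool coordinates, whose origin is the TCP and whose axes are the tool frame's). Camera axes: x right, y down, z forward; pixel columns grow to the right and rows downward; lengths in m; the calibration is good to about 2 mm. A picture is of the moment at which its call begins: read the wrist's pose just before it. get_calibration takes no time and is no camera call.
- job.close_job(): hands the job in, once; it reports no verdict.
The state is a dict: "time": time; "joint_pos": joint angles; "joint_velocities": joint speeds; "tau": joint torques, N m; "position": TCP position; "orientation": TCP orientation; "contact_force": force on the tool from outside, world axes, zero at the start; "moment": the same for the moment, N m; "gripper_width": finger opening in m.
Only numpy, scipy, OpenCV 4.12 (cv2) and the standard library are available. Lean on these libraries where they do the work, as an engineer would, in place of code of your own. Each camera call takes 0.05 s, during which the arm holds its last target. There are 200 camera calls.

## Working session

There is one attempt and no reset: what is moved stays moved. The work goes in short steps, Python scripts to look and compute and a tool call to move; the robot and the scene stay as the last step left them, time stands still between calls to the robot, and variables do not carry over. Pictures are saved under pics/ and viewed, about 8 in all and at most 12, crops included, and the job is handed in when it is done.

Besides the shell and the picture viewer there is one more tool, called after "Emit:" by a JSON object that holds its "method" and its "body", one argument or row to a line. step_arm: Moves the arm, as the interface text tells. Its arguments: {"type":"object","properties":{"deltas":{"type":"array","items":{"type":"array","items":{"type":"number"}}}},"required":["deltas"]}

```bash
mkdir -p pics
python3 - <<'E'
from workcell import env,cams
import cv2,numpy as np
np.set_printoptions(precision=4,suppress=True)
for n in("top","side"):
    im=cams.snapshot(n);cv2.imwrite(f"pics/{n}0.png",im[:,:,::-1])
    print(n,cams.get_calibration(n))
print(cams.get_calibration("wrist"));print(env.state(),env.pinch_z)
E
```

```text
top {'fx': 496.39835951421236, 'fy': 496.39835951421236, 'cx': 281.6086634031485, 'cy': 213.28715137031082, 'T': array([[-0.0097, -0.9901,  0.14  ,  0.3299],
       [-0.9999,  0.0092, -0.0039,  0.0167],
       [ 0.0026, -0.14  , -0.9901,  1.3888],
       [ 0.    ,  0.    ,  0.    ,  1.    ]])}
side {'fx': 394.89271065644454, 'fy': 394.89271065644454, 'cx': 284.2247888635388, 'cy': 213.24343077515803, 'T': array([[-0.8085, -0.3464,  0.4758, -0.0175],
       [-0.5884,  0.4612, -0.6641,  0.7146],
       [ 0.0106, -0.8169, -0.5767,  0.7338],
       [ 0.    ,  0.    ,  0.    ,  1.    ]])}
{'fx': 377.10313776971446, 'fy': 377.10313776971446, 'cx': 280.77251020057355, 'cy': 207.75713272901535, 'hand_eye': array([[ 1.    ,  0.0002, -0.0007, -0.0004],
       [-0.    ,  0.9545,  0.2983, -0.0754],
       [ 0.0007, -0.2983,  0.9545, -0.1649],
       [ 0.    ,  0.    ,  0.    ,  1.    ]])}
{'time': 0.1, 'joint_pos': array([ 1.2608,  0.522 , -0.0364,  1.5999,  0.0212,  1.0211, -0.1128]), 'joint_velocities': array([-0.0003, -0.0005,  0.0018, -0.0013,  0.0003, -0.0011, -0.0007]), 'tau': array([  0.0063, -92.8501,   1.9853, -37.0532,   0.0182,   0.0054,
         0.    ]), 'position': array([ 0.1484, -0.6068,  0.2085]), 'orientation': array([-2.4708,  1.9394,  0.0013]), 'contact_force': array([ 0.694 , -0.1055, -0.1624]), 'moment': array([-0.0115, -0.0393,  0.0288]), 'gripper_width': 0.08539728643072693} 0.0187
```

View pics/top0.png

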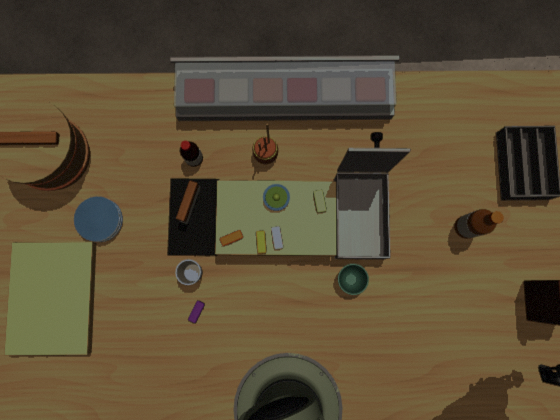

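View pics/side0.png

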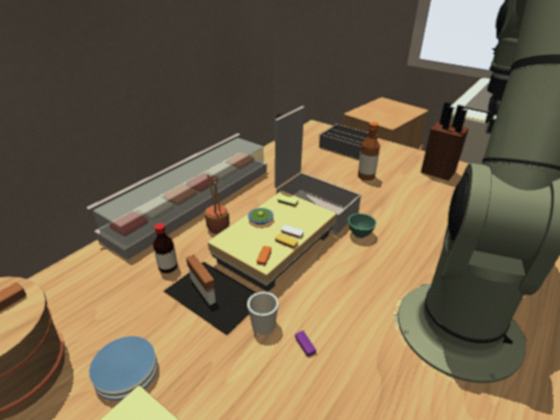

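Top view: the bin is on the right (-y) with its lid up at (375,155). The mat and scraper are on the left, with the scraper at (187,202). The offcuts are carrot (231,238), pumpkin (261,242), radish (277,238) and cucumber (320,201), and the saucer is at (276,197).

```bash
cat > h.py <<'E'
import cv2,numpy as np
from workcell import env,cams
from scipy.spatial.transform import Rotation as R
np.set_printoptions(precision=4,suppress=True)
def ray(name,uv,z,st=None):
    c=cams.get_calibration(name); uv=np.atleast_2d(uv).astype(float)
    if name=="wrist":
        T=np.eye(4);T[:3,:3]=R.from_rotvec(st["orientation"]).as_matrix();T[:3,3]=st["position"];T=T@c["hand_eye"]
    else:T=c["T"]
    d=np.c_[(uv[:,0]-c["cx"])/c["fx"],(uv[:,1]-c["cy"])/c["fy"],np.ones(len(uv))]@T[:3,:3].T
    return T[:3,3]+d*((z-T[2,3])/d[:,2])[:,None]
def blobs(im,lo,hi,roi=None,amin=25):
    hsv=cv2.cvtColor(im,cv2.COLOR_RGB2HSV); m=cv2.inRange(hsv,np.array(lo),np.array(hi))
    if roi: k=np.zeros_like(m);x0,y0,x1,y1=roi;k[y0:y1,x0:x1]=1;m=m*k
    cs,_=cv2.findContours(m,cv2.RETR_EXTERNAL,cv2.CHAIN_APPROX_NONE)
    return sorted([c for c in cs if cv2.contourArea(c)>=amin],key=cv2.contourArea,reverse=True)
def rect(name,c,z,st=None):
    p=ray(name,c[:,0,:],z,st)[:,:2].astype(np.float32)*1000
    (x,y),(w,h),a=cv2.minAreaRect(p)
    if w<h:w,h,a=h,w,a+90
    return np.array([x,y,w,h,(a+90)%180-90])
E
python3 - <<'E'
from h import *
im=cv2.imread("pics/top0.png")[:,:,::-1].copy()
hsv=cv2.cvtColor(im,cv2.COLOR_RGB2HSV)
for n,p in dict(board=(240,215),carrot=(231,238),pump=(261,242),rad=(277,238),cuc=(320,201),grip=(187,202),mat=(180,240),saucer=(268,190)).items(): print(n,hsv[p[1],p[0]])
E
python3 - <<'E'
import cv2
im=cv2.imread("pics/top0.png")[125:275,160:400]
cv2.imwrite("pics/c0.png",cv2.resize(im,None,fx=3.3,fy=3.3,interpolation=cv2.INTER_CUBIC))
E
```

```text
board [ 36  78 124]
carrot [ 18 181 114]
pump [ 32 151 123]
rad [111  27 131]
cuc [ 34  73 122]
grip [ 13 174  95]
mat [ 6 61 21]
saucer [ 45 114  85]
```

View pics/c0.png

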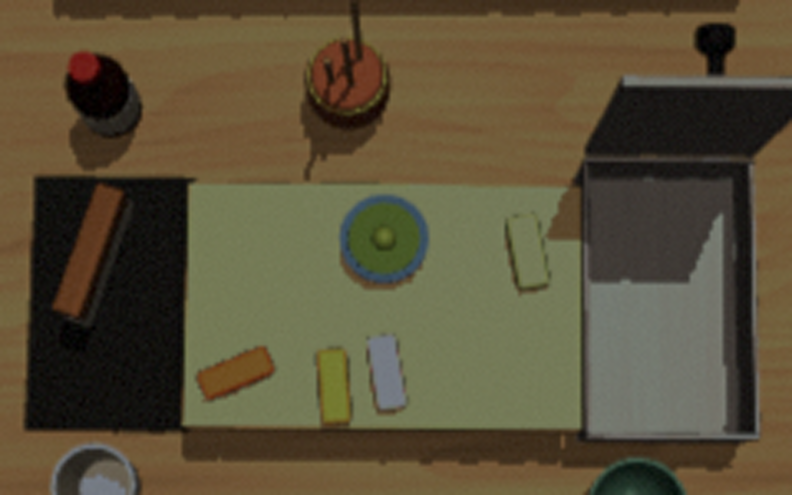

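Run:
```python
from h import *
P=lambda l:np.array(l)/3.3+[160,125]-0.35
def p(n,l,z):print(n,ray("top",P(l),z)[:,:2].round(4).tolist())
p("board",[(188,183),(584,187),(184,428),(582,428)],.08)
def r(n,l,z):
    q=P(l).astype(np.float32).reshape(-1,1,2);print(n,rect("top",q,z).round(1))
r("carrot",[(196,379),(266,346),(275,366),(206,400)],.094)
r("pump",[(317,351),(347,347),(352,421),(323,425)],.094)
r("rad",[(366,338),(394,334),(407,406),(377,411)],.094)
r("cuc",[(505,215),(535,211),(550,286),(521,291)],.094)
r("grip",[(98,183),(126,192),(81,320),(53,310)],.080)
p("saucer c (z=.096)",[(385,239)],.096)
p("bin rim",[(584,158),(752,162),(586,438),(758,436)],.074)
p("mat",[(36,178),(26,428)],.004)
p("lid edge z.3",[(622,80)],.30); p("knob",[(714,38)],.274)
p("bowl top",[(637,500)],.05); p("cup",[(94,487)],.075);p("jar rim",[(347,80)],.1);p("soycap",[(83,66)],.14)
```

```text
board [[0.6067, 0.1853], [0.6004, -0.1372], [0.4075, 0.1867], [0.4045, -0.1307]]
carrot [449.8 144.2  61.1  18.6 -65.1]
pump [438.8  65.7  60.   24.    4.5]
rad [449.5  25.3  58.7  24.    8.9]
cuc [546.1 -88.9  63.2  24.3   9.9]
grip [551.2 264.5 110.3  24.1 -18.4]
saucer c (z=.096) [[0.5561, 0.0251]]
bin rim [[0.6259, -0.1385], [0.6213, -0.2763], [0.3968, -0.1343], [0.3971, -0.2722]]
mat [[0.6283, 0.326], [0.4133, 0.3298]]
lid edge z.3 [[0.6293, -0.1392]]
knob [[0.6662, -0.2085]]
bowl top [[0.3475, -0.1772]]
cup [[0.3616, 0.2586]]
jar rim [[0.6863, 0.0548]]
soycap [[0.6884, 0.2607]]
```

```bash
cat >> h.py <<'E'
def pose():
    s=env.state();M=R.from_rotvec(s["orientation"]).as_matrix()
    return s,s["position"].copy(),np.arctan2(M[1,0],M[0,0])
def plan(wps,start=None):
    """wps: (x,y,z,az_deg of tool x); prints per-call shift/turn units"""
    if start is None:_,p,a=pose()
    else:p,a=np.array(start[:3]),np.radians(start[3])
    for w in wps:
        t=np.array(w[:3]);ta=np.radians(w[3]);print("->",w)
        for _ in range(12):
            d=t-p;c,s=np.cos(a),np.sin(a)
            u=np.array([c*d[0]+s*d[1],s*d[0]-c*d[1],-d[2]])/.08
            k=-((ta-a+np.pi)%(2*np.pi)-np.pi)/(np.pi/4)
            m=max(abs(u).max(),abs(k)/0.9)
            if m<.008:break
            n=np.ceil(m-1e-6);u=np.round(u/n,2);k=np.round(k/n,3)
            rows=int(np.ceil(max(np.linalg.norm(u)*80/41.7,abs(k)*45/7.16)))
            print("  ",u,k,"rows>=",rows)
            d=u*.08;p=p+np.array([c*d[0]+s*d[1],s*d[0]-c*d[1],-d[2]]);a-=k*np.pi/4
E
python3 -c "
from h import *
print(pose()[1:])
plan([(.30,-.40,.25,-30),(.42,-.15,.25,20),(.46,.08,.25,50),(.551,.2645,.22,71.6)])"
```

```text
(array([ 0.1484, -0.6068,  0.2085]), np.float64(-1.3309543595603706))
-> (0.3, -0.4, 0.25, -30)
   [-0.69 -0.82 -0.17] -0.343 rows>= 3
   [-0.44 -0.97 -0.17] -0.342 rows>= 3
   [-0.09 -0.53 -0.09] -0.171 rows>= 2
   [-0.01 -0.53 -0.09] -0.172 rows>= 2
-> (0.42, -0.15, 0.25, 20)
   [-0.07 -0.86  0.  ] -0.278 rows>= 2
   [ 0.12 -0.86  0.  ] -0.278 rows>= 2
   [ 0.31 -0.81  0.  ] -0.278 rows>= 2
   [ 0.48 -0.73  0.  ] -0.277 rows>= 2
-> (0.46, 0.08, 0.25, 50)
   [ 0.48 -0.84  0.  ] -0.222 rows>= 2
   [ 0.62 -0.75  0.  ] -0.222 rows>= 2
   [ 0.75 -0.62  0.  ] -0.223 rows>= 2
-> (0.551, 0.2645, 0.22, 71.6)
   [ 0.83 -0.2   0.13] -0.16 rows>= 2
   [ 0.85 -0.1   0.12] -0.16 rows>= 2
   [0.86 0.01 0.13] -0.16 rows>= 2
```

Emit:
{"method": "step_arm", "body": {
  "deltas": [
    [85,-0.69,-0.82,-0.17,-0.343],
    [85,-0.69,-0.82,-0.17,-0.343],
    [85,-0.69,-0.82,-0.17,-0.343],
    [85,-0.69,-0.82,-0.17,-0.343],
    [85,-0.69,-0.82,-0.17,-0.343]
  ]
}}

```text
time: 0.52
position: [0.1989, -0.538, 0.2227]
orientation: [2.709, -1.591, 0.0]
contact_force: [-0.3, 0.8, -0.2]
gripper_width: 0.085
```

Emit:
{"method": "step_arm", "body": {
  "deltas": [
    [85,-0.44,-0.97,-0.17,-0.342],
    [85,-0.44,-0.97,-0.17,-0.342],
    [85,-0.44,-0.97,-0.17,-0.342],
    [85,-0.44,-0.97,-0.17,-0.342],
    [85,-0.44,-0.97,-0.17,-0.342]
  ]
}}

```text
time: 0.93
position: [0.2489, -0.4701, 0.236]
orientation: [2.896, -1.217, -0.001]
contact_force: [-1.3, -0.9, 0.7]
gripper_width: 0.0849
```

Emit:
{"method": "step_arm", "body": {
  "deltas": [
    [85,-0.1,-1.0,-0.18,-0.343],
    [85,-0.1,-1.0,-0.18,-0.343],
    [85,-0.1,-1.0,-0.18,-0.343],
    [85,-0.1,-1.0,-0.18,-0.343],
    [85,-0.1,-1.0,-0.18,-0.343]
  ]
}}

```text
time: 1.35
position: [0.3, -0.4087, 0.2502]
orientation: [3.033, -0.819, -0.001]
contact_force: [0.2, 0.5, 1.3]
gripper_width: 0.0849
```

```bash
python3 -c "
from h import *
print(pose()[1:],env.state()['time'],env.state()['joint_pos'])
plan([(.42,-.15,.25,20),(.46,.08,.25,50),(.551,.2645,.20,71.6)])"
```

```text
(array([ 0.3   , -0.4087,  0.2502]), np.float64(-0.5277232133160802)) 1.35 [ 1.0565  0.2993 -0.2951  1.8444  0.1016  1.0131  0.1921]
-> (0.42, -0.15, 0.25, 20)
   [-0.08 -0.89  0.  ] -0.279 rows>= 2
   [ 0.11 -0.88  0.  ] -0.279 rows>= 2
   [ 0.3  -0.84  0.  ] -0.279 rows>= 2
   [ 0.48 -0.75  0.  ] -0.279 rows>= 2
-> (0.46, 0.08, 0.25, 50)
   [ 0.48 -0.85  0.  ] -0.222 rows>= 2
   [ 0.62 -0.75  0.  ] -0.223 rows>= 2
   [ 0.75 -0.62  0.  ] -0.222 rows>= 2
-> (0.551, 0.2645, 0.2, 71.6)
   [ 0.83 -0.2   0.21] -0.16 rows>= 2
   [ 0.85 -0.1   0.21] -0.16 rows>= 2
   [0.86 0.01 0.21] -0.16 rows>= 2
```

Emit:
{"method": "step_arm", "body": {
  "deltas": [
    [85,-0.08,-0.89,0,-0.279],
    [85,-0.08,-0.89,0,-0.279],
    [85,-0.08,-0.89,0,-0.279],
    [85,-0.08,-0.89,0,-0.279],
    [85,-0.08,-0.89,0,-0.279]
  ]
}}

```text
time: 1.77
position: [0.3301, -0.3441, 0.2503]
orientation: [3.104, -0.483, -0.001]
contact_force: [0.4, -0.1, -0.7]
gripper_width: 0.0848
```

Emit:
{"method": "step_arm", "body": {
  "deltas": [
    [85,0.11,-0.88,0,-0.279],
    [85,0.11,-0.88,0,-0.279],
    [85,0.11,-0.88,0,-0.279],
    [85,0.11,-0.88,0,-0.279],
    [85,0.11,-0.88,0,-0.279]
  ]
}}

```text
time: 2.18
position: [0.3599, -0.2796, 0.2504]
orientation: [3.138, -0.14, -0.001]
contact_force: [0.9, -0.9, -0.5]
gripper_width: 0.0851
```

Emit:
{"method": "step_arm", "body": {
  "deltas": [
    [85,0.3,-0.84,0,-0.279],
    [85,0.3,-0.84,0,-0.279],
    [85,0.3,-0.84,0,-0.279],
    [85,0.3,-0.84,0,-0.279],
    [85,0.3,-0.84,0,-0.279]
  ]
}}

```text
time: 2.6
position: [0.3897, -0.2148, 0.2504]
orientation: [3.135, 0.204, -0.001]
contact_force: [0.6, -0.6, -0.6]
gripper_width: 0.0851
```

Emit:
{"method": "step_arm", "body": {
  "deltas": [
    [85,0.48,-0.75,0,-0.279],
    [85,0.48,-0.75,0,-0.279],
    [85,0.48,-0.75,0,-0.279],
    [85,0.48,-0.75,0,-0.279],
    [85,0.48,-0.75,0,-0.279]
  ]
}}

```text
time: 3.02
position: [0.4198, -0.1503, 0.2504]
orientation: [3.094, 0.545, -0.001]
contact_force: [-0.1, 0.1, -0.7]
gripper_width: 0.0851
```

Emit:
{"method": "step_arm", "body": {
  "deltas": [
    [85,0.48,-0.85,0,-0.222],
    [85,0.48,-0.85,0,-0.222],
    [85,0.48,-0.85,0,-0.222],
    [85,0.48,-0.85,0,-0.222],
    [85,0.48,-0.85,0,-0.222]
  ]
}}

```text
time: 3.43
position: [0.4325, -0.0732, 0.2504]
orientation: [3.034, 0.813, -0.001]
contact_force: [-0.1, -0.6, 0.1]
gripper_width: 0.085
```

Emit:
{"method": "step_arm", "body": {
  "deltas": [
    [85,0.62,-0.75,0,-0.222],
    [85,0.62,-0.75,0,-0.222],
    [85,0.62,-0.75,0,-0.222],
    [85,0.62,-0.75,0,-0.222],
    [85,0.62,-0.75,0,-0.222]
  ]
}}

```text
time: 3.85
position: [0.4454, 0.0035, 0.2504]
orientation: [2.952, 1.075, -0.001]
contact_force: [0.7, -0.1, -0.7]
gripper_width: 0.085
```

Emit:
{"method": "step_arm", "body": {
  "deltas": [
    [85,0.75,-0.62,0,-0.222],
    [85,0.75,-0.62,0,-0.222],
    [85,0.75,-0.62,0,-0.222],
    [85,0.75,-0.62,0,-0.222],
    [85,0.75,-0.62,0,-0.222]
  ]
}}

```text
time: 4.27
position: [0.4594, 0.0801, 0.2503]
orientation: [2.847, 1.328, -0.001]
contact_force: [-0.1, -0.1, -0.2]
gripper_width: 0.0851
```

```bash
python3 -c "
from h import *
print(pose()[1:],env.state()['time'],env.state()['joint_pos'])
plan([(.551,.2645,.20,71.6)])"
```

```text
(array([0.4594, 0.0801, 0.2503]), np.float64(0.8727423797844767)) 4.2667 [ 0.376   0.3032 -0.8248  1.9191  0.2592  1.0293  0.3112]
-> (0.551, 0.2645, 0.2, 71.6)
   [ 0.83 -0.2   0.21] -0.16 rows>= 2
   [ 0.85 -0.1   0.21] -0.16 rows>= 2
   [0.86 0.02 0.21] -0.16 rows>= 2
```

Emit:
{"method": "step_arm", "body": {
  "deltas": [
    [85,0.83,-0.2,0.21,-0.16],
    [85,0.83,-0.2,0.21,-0.16],
    [85,0.83,-0.2,0.21,-0.16],
    [85,0.83,-0.2,0.21,-0.16],
    [85,0.83,-0.2,0.21,-0.16]
  ]
}}

```text
time: 4.68
position: [0.4896, 0.1412, 0.2336]
orientation: [2.757, 1.504, -0.002]
contact_force: [0.5, 0.3, -0.3]
gripper_width: 0.0851
```

Emit:
{"method": "step_arm", "body": {
  "deltas": [
    [85,0.85,-0.1,0.21,-0.16],
    [85,0.85,-0.1,0.21,-0.16],
    [85,0.85,-0.1,0.21,-0.16],
    [85,0.85,-0.1,0.21,-0.16],
    [85,0.85,-0.1,0.21,-0.16]
  ]
}}

```text
time: 5.1
position: [0.5195, 0.2029, 0.2171]
orientation: [2.657, 1.675, -0.001]
contact_force: [0.3, 0.7, -0.3]
gripper_width: 0.0849
```

Emit:
{"method": "step_arm", "body": {
  "deltas": [
    [85,0.86,0.02,0.21,-0.16],
    [85,0.86,0.02,0.21,-0.16],
    [85,0.86,0.02,0.21,-0.16],
    [85,0.86,0.02,0.21,-0.16],
    [85,0.86,0.02,0.21,-0.16],
    [85,0.86,0.02,0.21,-0.16]
  ]
}}

```text
time: 5.6
position: [0.5507, 0.2643, 0.2008]
orientation: [2.546, 1.838, 0.0]
contact_force: [0.5, -1.1, 0.1]
gripper_width: 0.085
```

Run:
```python
from h import *
s,p,a=pose();im=cams.snapshot("wrist");cv2.imwrite("pics/w1.png",im[:,:,::-1])
print(p,np.degrees(a),s["joint_pos"])
for c in blobs(im,(5,110,30),(25,255,255),amin=800)[:4]:
    print(cv2.contourArea(c),cv2.minAreaRect(c),rect("wrist",c,.08,s))
```

```text
[0.5507 0.2643 0.2008] 71.66661223522608 [-0.004   0.6248 -0.8273  1.619   0.4998  1.1215  0.2912]
108632.0 ((279.5, 207.5), (415.0, 559.0), 90.0) [571.1633 279.4793 391.9427 383.8167  84.1715]
3221.0 ((82.25001525878906, 116.25), (40.305084228515625, 87.68123626708984), 45.0) [449.6519 143.0024  68.6987  26.8339 -67.6158]
1861.5 ((58.490577697753906, 340.21697998046875), (27.884191513061523, 118.95423126220703), 74.05460357666016) [617.7465  34.154  114.585   27.4901  89.08  ]
1064.5 ((34.58967208862305, 265.9986572265625), (83.69922637939453, 31.690515518188477), 47.16107940673828) [548.5212  49.8604  68.5106  30.241   13.7857]
```

View pics/w1.png

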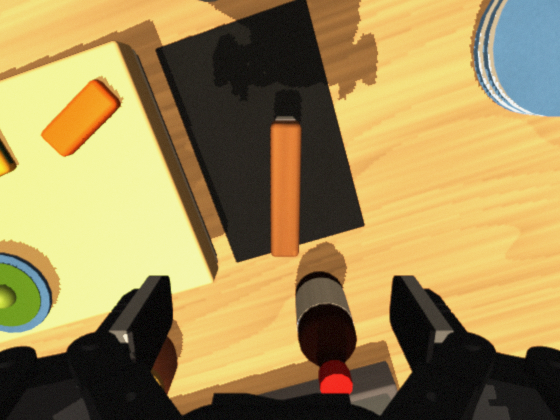

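Wrist view: the grip runs along image columns 271–300, rows 123–256. It is nearly parallel to the tool's y axis and about centred between the fingers.

Run:
```python
from h import *
s,p,a=pose()
q=np.array([(270,123),(301,123),(299,256),(272,256)],np.float32).reshape(-1,1,2)
r=rect("wrist",q,.08,s);print(r)
# soy base, saucer
print("saucer rim far px",ray("wrist",[(52,292)],.096,s))
plan([(r[0]/1e3,r[1]/1e3,.043,90+r[4])])
```

```text
[552.0303 267.8014 107.8009  22.9954 -18.278 ]
saucer rim far px [[0.5671 0.0648 0.096 ]]
-> (np.float64(0.5520302734375), np.float64(0.2678014221191406), 0.043, np.float64(71.72201538085938))
   [0.02 0.   0.99] -0.001 rows>= 2
   [0.02 0.   0.98] -0.0 rows>= 2
```

Emit:
{"method": "step_arm", "body": {
  "deltas": [
    [85,0.03,0,0.5,0],
    [85,0.03,0,0.99,0],
    [85,0.03,0,0.99,0],
    [85,0.03,0,0.99,0]
  ]
}}

```text
time: 5.98
position: [0.5506, 0.2674, 0.1209]
orientation: [-2.545, -1.841, 0.004]
contact_force: [0.1, 0.4, 0.9]
gripper_width: 0.0848
```

Emit:
{"method": "step_arm", "body": {
  "deltas": [
    [85,0.01,0,0.5,0],
    [85,0.01,0,0.97,0],
    [85,0.01,0,0.97,0],
    [85,0.01,0,0.97,0],
    [85,0.01,0,0.97,0]
  ]
}}

```text
time: 6.4
position: [0.5528, 0.2701, 0.0467]
orientation: [2.545, 1.841, 0.005]
contact_force: [0.5, 0.1, 1.4]
gripper_width: 0.0852
```

Emit:
{"method": "step_arm", "body": {
  "deltas": [
    [50,0,0,0,0],
    [30,0,0,0,0],
    [15,0,0,0,0],
    [0,0,0,0,0],
    [0,0,0,0,0],
    [0,0,0,0,0],
    [0,0,0,0,0],
    [0,0,0,0,0]
  ]
}}

```text
time: 7.07
position: [0.5516, 0.2692, 0.0441]
orientation: [2.545, 1.841, 0.0]
contact_force: [-1.7, -2.8, 10.3]
gripper_width: 0.0224
```

Emit:
{"method": "step_arm", "body": {
  "deltas": [
    [0,0,0,-0.3,0],
    [0,0,0,-0.6,0],
    [0,0,0,-1.0,0],
    [0,0,0,-1.0,0],
    [0,0,0,-1.0,0]
  ]
}}

```text
time: 7.48
position: [0.5521, 0.2695, 0.1248]
orientation: [2.545, 1.841, 0.004]
contact_force: [0.5, -0.3, -2.5]
gripper_width: 0.0224
```

Run:
```python
from h import *
s,p,a=pose();im=cams.snapshot("side");cv2.imwrite("pics/s1.png",cv2.resize(im[180:360,120:400,::-1],None,fx=2.5,fy=2.5))
print(p,np.degrees(a),s["gripper_width"])
plan([(.45,.215,.130,90),(.45,.215,.125,90)])
```

```text
[0.5521 0.2695 0.1248] 71.77228364604473 0.02242926769864157
-> (0.45, 0.215, 0.13, 90)
   [-0.52 -0.5  -0.04] -0.202 rows>= 2
   [-0.43 -0.57 -0.04] -0.203 rows>= 2
-> (0.45, 0.215, 0.125, 90)
   [-0.   -0.    0.06] 0.0 rows>= 1
```

View pics/s1.png

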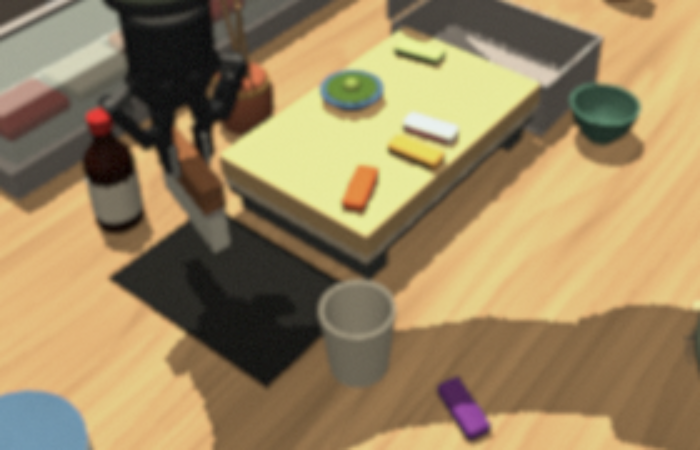

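Scraper held firmly and level. The blade's lower edge is 40 mm below the TCP. Moving to the start of the near-lane sweep.

Emit:
{"method": "step_arm", "body": {
  "deltas": [
    [0,-0.52,-0.5,-0.1,-0.202],
    [0,-0.52,-0.5,-0.1,-0.202],
    [0,-0.52,-0.5,-0.1,-0.202],
    [0,-0.52,-0.5,-0.1,-0.202],
    [0,-0.52,-0.5,-0.1,-0.202]
  ]
}}

```text
time: 7.95
position: [0.5007, 0.2421, 0.1308]
orientation: [-2.392, -2.036, 0.001]
contact_force: [-0.5, 0.1, -1.8]
gripper_width: 0.0225
```

Emit:
{"method": "step_arm", "body": {
  "deltas": [
    [0,-0.43,-0.57,0,-0.203],
    [0,-0.43,-0.57,0,-0.203],
    [0,-0.43,-0.57,0,-0.203],
    [0,-0.43,-0.57,0,-0.203],
    [0,-0.43,-0.57,0,-0.203]
  ]
}}

```text
time: 8.37
position: [0.4509, 0.216, 0.1313]
orientation: [-2.223, -2.22, -0.001]
contact_force: [-0.3, -1.0, -0.7]
gripper_width: 0.0223
```

Run:
```python
from h import *
s,p,a=pose();print(p,np.degrees(a),s["joint_pos"])
plan([(.45,.20,.1235,90),(.45,-.172,.1235,90)])
```

```text
[0.4509 0.216  0.1313] 89.92486890757094 [ 0.1055  0.5787 -0.91    1.9666  0.5912  0.8852  0.4511]
-> (0.45, 0.2, 0.1235, 90)
   [-0.2  -0.01  0.1 ] -0.002 rows>= 1
-> (0.45, -0.172, 0.1235, 90)
   [-0.93 -0.   -0.  ] 0.0 rows>= 2
   [-0.93 -0.   -0.  ] 0.0 rows>= 2
   [-0.93 -0.   -0.  ] 0.0 rows>= 2
   [-0.93 -0.   -0.  ] 0.0 rows>= 2
   [-0.93 -0.   -0.  ] 0.0 rows>= 2
```

Emit:
{"method": "step_arm", "body": {
  "deltas": [
    [0,-0.2,0,0.1,0],
    [0,-0.2,0,0.1,0],
    [0,-0.2,0,0.1,0]
  ]
}}

```text
time: 8.62
position: [0.4505, 0.1995, 0.123]
orientation: [-2.223, -2.22, 0.0]
contact_force: [-0.3, 0.2, -1.6]
gripper_width: 0.0223
```

Emit:
{"method": "step_arm", "body": {
  "deltas": [
    [0,-0.11,0,0,0],
    [0,-0.22,0,0,0],
    [0,-0.33,0,0,0],
    [0,-0.45,0,0,0],
    [0,-0.57,0,0,0],
    [0,-0.69,0,0,0],
    [0,-0.81,0,0,0],
    [0,-0.93,0,0,0]
  ]
}}

```text
time: 9.28
position: [0.45, 0.1239, 0.1235]
orientation: [2.222, 2.221, 0.0]
contact_force: [0.4, 0.7, -1.7]
gripper_width: 0.0227
```

Emit:
{"method": "step_arm", "body": {
  "deltas": [
    [0,-0.11,0,0,0],
    [0,-0.22,0,0,0],
    [0,-0.33,0,0,0],
    [0,-0.45,0,0,0],
    [0,-0.57,0,0,0],
    [0,-0.69,0,0,0],
    [0,-0.81,0,0,0],
    [0,-0.93,0,0,0]
  ]
}}

```text
time: 9.95
position: [0.4499, 0.0496, 0.1234]
orientation: [2.221, 2.222, -0.0]
contact_force: [0.3, 0.2, -2.2]
gripper_width: 0.0226
```

Run:
```python
from h import *
s,p,a=pose();im=cams.snapshot("side");t=cams.snapshot("top")
cv2.imwrite("pics/s2.png",np.hstack([cv2.resize(im[180:330,190:370,::-1],(400,333)),cv2.resize(t[160:280,210:354,::-1],(400,333))]))
print(p,np.degrees(a))
```

```text
[0.4499 0.0496 0.1234] 90.00650912320546
```

View pics/s2.png

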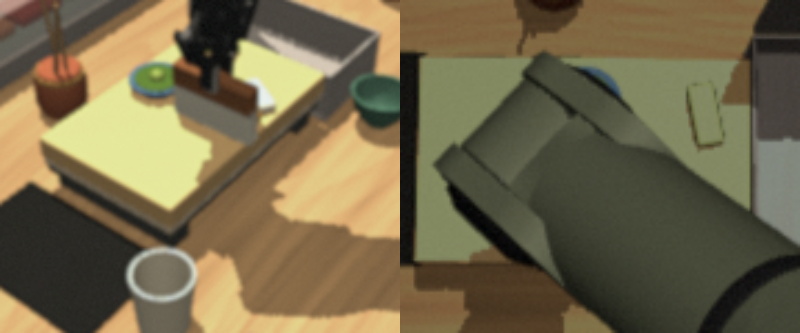

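Nothing is left behind the blade, and the saucer is untouched. Continuing into the bin.

Emit:
{"method": "step_arm", "body": {
  "deltas": [
    [0,-0.11,0,0,0],
    [0,-0.22,0,0,0],
    [0,-0.33,0,0,0],
    [0,-0.45,0,0,0],
    [0,-0.57,0,0,0],
    [0,-0.69,0,0,0],
    [0,-0.81,0,0,0],
    [0,-0.93,0,0,0]
  ]
}}

```text
time: 10.72
position: [0.4499, -0.0249, 0.1234]
orientation: [2.221, 2.221, -0.0]
contact_force: [0.4, 0.4, -2.1]
gripper_width: 0.0222
```

Emit:
{"method": "step_arm", "body": {
  "deltas": [
    [0,-0.11,0,0,0],
    [0,-0.22,0,0,0],
    [0,-0.33,0,0,0],
    [0,-0.45,0,0,0],
    [0,-0.57,0,0,0],
    [0,-0.69,0,0,0],
    [0,-0.81,0,0,0],
    [0,-0.93,0,0,0]
  ]
}}

```text
time: 11.38
position: [0.45, -0.0991, 0.1234]
orientation: [-2.221, -2.222, -0.0]
contact_force: [0.4, 0.4, -0.7]
gripper_width: 0.0223
```

Emit:
{"method": "step_arm", "body": {
  "deltas": [
    [0,-0.11,0,0,0],
    [0,-0.22,0,0,0],
    [0,-0.33,0,0,0],
    [0,-0.45,0,0,0],
    [0,-0.57,0,0,0],
    [0,-0.69,0,0,0],
    [0,-0.81,0,0,0],
    [0,-0.93,0,0,0]
  ]
}}

```text
time: 12.05
position: [0.45, -0.1735, 0.1234]
orientation: [-2.221, -2.222, 0.0]
contact_force: [0.4, 0.5, -2.5]
gripper_width: 0.0223
```

Run:
```python
from h import *
s,p,a=pose();im=cams.snapshot("side");t=cams.snapshot("wrist")
cv2.imwrite("pics/s3.png",np.hstack([cv2.resize(im[150:300,190:370,::-1],(400,333)),cv2.resize(t[:,:,::-1],(400,300),interpolation=cv2.INTER_AREA)[np.r_[0:300,[299]*33]]]))
print(p,np.degrees(a),s["joint_pos"])
plan([(.45,-.13,.165,90),(.53,-.045,.165,90),(.53,-.045,.1235,90),(.53,-.175,.1235,90)])
```

```text
[ 0.45   -0.1735  0.1234] 90.01037632615483 [ 0.9213  0.5637 -0.9027  2.0158  0.5944  0.8465  1.2515]
-> (0.45, -0.13, 0.165, 90)
   [ 0.55  0.   -0.52] -0.002 rows>= 2
-> (0.53, -0.045, 0.165, 90)
   [ 0.53  0.5  -0.  ] -0.0 rows>= 2
   [ 0.54  0.5  -0.  ] -0.0 rows>= 2
-> (0.53, -0.045, 0.1235, 90)
   [-0.    0.    0.52] -0.0 rows>= 1
-> (0.53, -0.175, 0.1235, 90)
   [-0.81  0.   -0.  ] -0.0 rows>= 2
   [-0.82  0.   -0.  ] -0.0 rows>= 2
```

View pics/s3.png

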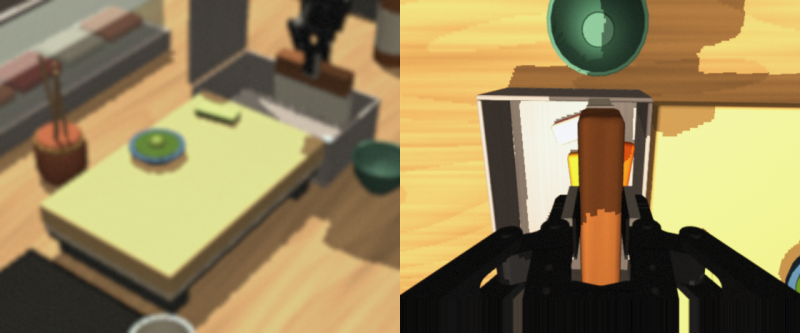

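All three near pieces are in the bin. Now the cucumber, passing over it at a safe height and staying clear of the saucer.

Emit:
{"method": "step_arm", "body": {
  "deltas": [
    [0,0.1,0,-0.52,0],
    [0,0.55,0,-0.52,0],
    [0,0.55,0,-0.52,0],
    [0,0.55,0,-0.52,0],
    [0,0.55,0,-0.52,0]
  ]
}}

```text
time: 12.57
position: [0.4499, -0.1284, 0.1649]
orientation: [2.22, 2.223, -0.001]
contact_force: [-0.7, -0.3, -1.6]
gripper_width: 0.0225
```

Emit:
{"method": "step_arm", "body": {
  "deltas": [
    [0,0.5,0.5,0,0],
    [0,1.0,1.0,0,0],
    [0,1.0,1.0,0,0],
    [0,1.0,1.0,0,0],
    [0,1.0,1.0,0,0],
    [0,1.0,1.0,0,0]
  ]
}}

```text
time: 13.07
position: [0.5294, -0.0492, 0.1643]
orientation: [-2.221, -2.221, 0.002]
contact_force: [0.4, -0.4, -1.9]
gripper_width: 0.0226
```

Run:
```python
from h import *
s,p,a=pose();t=cams.snapshot("wrist");cv2.imwrite("pics/w4.png",t[:,:,::-1])
print(p,np.degrees(a))
plan([(.53,-.047,.165,90),(.53,-.047,.1235,90),(.53,-.175,.1235,90)])
```

```text
[ 0.5294 -0.0492  0.1643] 90.00122996632575
-> (0.53, -0.047, 0.165, 90)
   [ 0.03  0.01 -0.01] -0.001 rows>= 1
-> (0.53, -0.047, 0.1235, 90)
   [ 0.   -0.    0.52] 0.0 rows>= 1
-> (0.53, -0.175, 0.1235, 90)
   [-0.8 -0.   0. ] 0.0 rows>= 2
   [-0.8 -0.   0. ] 0.0 rows>= 2
```

View pics/w4.png

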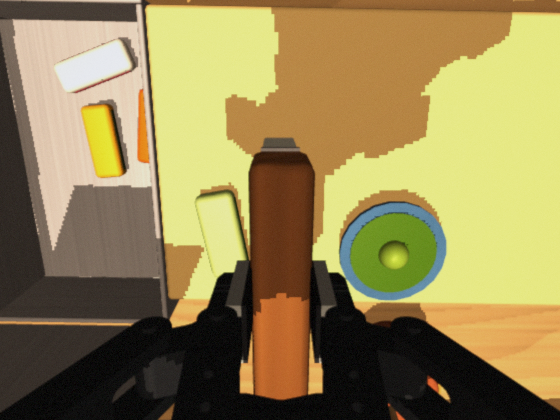

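Radish, pumpkin and carrot lie in the bin. The cucumber is at columns 195–247, and the saucer's left rim is at (340,252).

Run:
```python
from h import *
s,p,a=pose()
print(ray("wrist",[(340,252),(392,203)],.092,s));print(ray("wrist",[(195,200),(235,193),(246,262)],.092,s))
```

```text
[[ 0.558  -0.0088  0.092 ]
 [ 0.523   0.0238  0.092 ]]
[[ 0.5208 -0.1056  0.092 ]
 [ 0.5161 -0.0792  0.092 ]
 [ 0.5655 -0.0734  0.092 ]]
```

Emit:
{"method": "step_arm", "body": {
  "deltas": [
    [0,0.07,-0.05,0,0],
    [0,0.07,-0.05,0.25,0],
    [0,0.07,-0.05,0.51,0],
    [0,0.07,-0.05,0.51,0],
    [0,0.07,-0.05,0.51,0]
  ]
}}

```text
time: 13.53
position: [0.5252, -0.0432, 0.1241]
orientation: [-2.221, -2.22, 0.001]
contact_force: [0.0, -0.2, -1.0]
gripper_width: 0.0221
```

Emit:
{"method": "step_arm", "body": {
  "deltas": [
    [0,-0.1,0,0,0],
    [0,-0.2,0,0,0],
    [0,-0.31,0,0,0],
    [0,-0.42,0,0,0],
    [0,-0.53,0,0,0],
    [0,-0.64,0,0,0],
    [0,-0.75,0,0,0],
    [0,-0.86,0,0,0]
  ]
}}

```text
time: 14.2
position: [0.526, -0.1128, 0.1242]
orientation: [2.221, 2.221, 0.0]
contact_force: [-0.0, 0.2, -1.6]
gripper_width: 0.0226
```

Emit:
{"method": "step_arm", "body": {
  "deltas": [
    [0,-0.1,0,0,0],
    [0,-0.2,0,0,0],
    [0,-0.31,0,0,0],
    [0,-0.42,0,0,0],
    [0,-0.53,0,0,0],
    [0,-0.64,0,0,0],
    [0,-0.75,0,0,0],
    [0,-0.8,0,0,0]
  ]
}}

```text
time: 14.87
position: [0.5259, -0.1773, 0.1241]
orientation: [2.223, 2.22, -0.001]
contact_force: [0.0, 0.2, -2.5]
gripper_width: 0.0225
```

Emit:
{"method": "step_arm", "body": {
  "deltas": [
    [0,0,0,-0.5,0],
    [0,0,0.3,-0.6,0],
    [0,0,0.6,-0.6,0],
    [0,0,0.8,-0.6,0],
    [0,0,0.8,-0.6,0]
  ]
}}

```text
time: 15.28
position: [0.5915, -0.1754, 0.172]
orientation: [-2.22, -2.222, -0.0]
contact_force: [0.8, 0.6, -1.6]
gripper_width: 0.0224
```

Run:
```python
from h import *
s,p,a=pose();t=cams.snapshot("wrist")
cv2.imwrite("pics/w5.png",t[:,:,::-1])
print(p,np.degrees(a),s["joint_pos"])
```

```text
[ 0.5915 -0.1754  0.172 ] 90.03478457178782 [ 0.7584  0.6903 -0.8834  1.6277  0.5818  1.1073  1.2895]
```

View pics/w5.png

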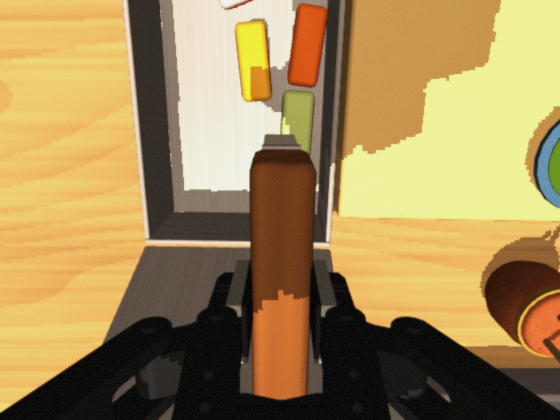

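All four pieces are in the bin. My last retreat went +x instead of -x, so the scraper end came up against the upright lid, with only 0.8 N shown. I'm backing off and taking the scraper home.

Emit:
{"method": "step_arm", "body": {
  "deltas": [
    [0,0,-0.4,0,0],
    [0,0,-0.8,0,0],
    [0,0,-1.0,0,0],
    [0,0,-1.0,0,0],
    [0,0,-1.0,0,0]
  ]
}}

```text
time: 15.75
position: [0.5089, -0.1764, 0.1725]
orientation: [2.221, 2.22, -0.001]
contact_force: [0.5, 0.5, -1.6]
gripper_width: 0.022
```

Run:
```python
from h import *
s,p,a=pose();im=cams.snapshot("top")
cv2.imwrite("pics/t6.png",im[:,:,::-1])
print(p,np.degrees(a))
plan([(.49,.1,.175,90),(.5516,.2692,.125,71.7),(.5516,.2692,.046,71.7)])
```

```text
[ 0.5089 -0.1764  0.1725] 89.97127336974836
-> (0.49, 0.1, 0.175, 90)
   [ 0.86 -0.06 -0.01] -0.0 rows>= 2
   [ 0.86 -0.06 -0.01] -0.0 rows>= 2
   [ 0.87 -0.06 -0.01] -0.0 rows>= 2
   [ 0.86 -0.07 -0.  ] -0.0 rows>= 2
-> (0.5516, 0.2692, 0.125, 71.7)
   [0.71 0.26 0.21] 0.135 rows>= 2
   [0.73 0.18 0.21] 0.136 rows>= 2
   [0.74 0.1  0.2 ] 0.135 rows>= 2
-> (0.5516, 0.2692, 0.046, 71.7)
   [-0.    0.    0.99] 0.0 rows>= 2
```

Emit:
{"method": "step_arm", "body": {
  "deltas": [
    [0,0.5,-0.06,-0.01,0],
    [0,0.86,-0.06,-0.01,0],
    [0,0.86,-0.06,-0.01,0],
    [0,0.86,-0.06,-0.01,0]
  ]
}}

```text
time: 16.13
position: [0.5059, -0.1051, 0.1732]
orientation: [2.217, 2.225, 0.001]
contact_force: [0.4, -1.2, -1.2]
gripper_width: 0.0223
```

Emit:
{"method": "step_arm", "body": {
  "deltas": [
    [0,0.5,-0.06,-0.01,0],
    [0,0.86,-0.06,-0.01,0],
    [0,0.86,-0.06,-0.01,0],
    [0,0.86,-0.06,-0.01,0]
  ]
}}

```text
time: 16.47
position: [0.5009, -0.0372, 0.1739]
orientation: [2.219, 2.224, 0.001]
contact_force: [-0.4, -1.8, -1.4]
gripper_width: 0.0221
```

Emit:
{"method": "step_arm", "body": {
  "deltas": [
    [0,0.5,-0.06,-0.01,0],
    [0,0.87,-0.06,-0.01,0],
    [0,0.87,-0.06,-0.01,0],
    [0,0.87,-0.06,-0.01,0]
  ]
}}

```text
time: 16.8
position: [0.496, 0.0318, 0.1746]
orientation: [-2.22, -2.223, -0.0]
contact_force: [0.2, -1.1, -1.3]
gripper_width: 0.0227
```

Emit:
{"method": "step_arm", "body": {
  "deltas": [
    [0,0.5,-0.07,0,0],
    [0,0.86,-0.07,0,0],
    [0,0.86,-0.07,0,0],
    [0,0.86,-0.07,0,0]
  ]
}}

```text
time: 17.13
position: [0.4904, 0.1001, 0.1744]
orientation: [-2.221, -2.222, -0.0]
contact_force: [0.8, -0.2, -1.7]
gripper_width: 0.0222
```

Emit:
{"method": "step_arm", "body": {
  "deltas": [
    [0,0.4,0.13,0.1,0.07],
    [0,0.71,0.26,0.15,0.135],
    [0,0.71,0.26,0.15,0.135],
    [0,0.71,0.26,0.15,0.135]
  ]
}}

```text
time: 17.47
position: [0.5113, 0.1564, 0.162]
orientation: [-2.336, -2.1, 0.001]
contact_force: [0.4, -0.4, -2.1]
gripper_width: 0.0227
```

Emit:
{"method": "step_arm", "body": {
  "deltas": [
    [0,0.4,0.1,0.1,0.07],
    [0,0.73,0.18,0.15,0.136],
    [0,0.73,0.18,0.15,0.136],
    [0,0.73,0.18,0.15,0.136]
  ]
}}

```text
time: 17.8
position: [0.5316, 0.2126, 0.1501]
orientation: [-2.445, -1.973, 0.001]
contact_force: [0.3, 0.1, -0.7]
gripper_width: 0.0224
```

Emit:
{"method": "step_arm", "body": {
  "deltas": [
    [0,0.4,0.05,0.1,0.07],
    [0,0.74,0.1,0.15,0.135],
    [0,0.74,0.1,0.15,0.135],
    [0,0.74,0.1,0.15,0.135],
    [0,0.74,0.1,0.15,0.135]
  ]
}}

```text
time: 18.22
position: [0.5519, 0.2675, 0.1385]
orientation: [2.546, 1.839, -0.002]
contact_force: [0.1, 0.0, -1.2]
gripper_width: 0.0221
```

Run:
```python
from h import *
s,p,a=pose();print(p,np.degrees(a))
plan([(.5516,.2692,.0455,71.7)])
```

```text
[0.5519 0.2675 0.1385] 71.69486253849989
-> (0.5516, 0.2692, 0.0455, 71.7)
   [ 0.01 -0.01  0.58] -0.0 rows>= 2
   [ 0.01 -0.    0.58] -0.0 rows>= 2
```

Emit:
{"method": "step_arm", "body": {
  "deltas": [
    [0,0.01,0,0.3,0],
    [0,0.01,0,0.58,0],
    [0,0.01,0,0.58,0],
    [0,0.01,0,0.58,0]
  ]
}}

```text
time: 18.55
position: [0.5517, 0.2687, 0.0921]
orientation: [2.546, 1.84, -0.003]
contact_force: [0.4, 0.9, -0.8]
gripper_width: 0.0226
```

Emit:
{"method": "step_arm", "body": {
  "deltas": [
    [0,0,0,0.15,0],
    [0,0,0,0.3,0],
    [0,0,0,0.45,0],
    [0,0,0,0.55,0],
    [0,0,0,0.58,0],
    [0,0,0,0.58,0],
    [0,0,0,0.58,0]
  ]
}}

```text
time: 19.13
position: [0.5518, 0.2707, 0.0457]
orientation: [-2.545, -1.841, 0.0]
contact_force: [0.8, -0.8, -0.5]
gripper_width: 0.0223
```

Emit:
{"method": "step_arm", "body": {
  "deltas": [
    [0,0,0,0.01,0],
    [0,0,0,0.02,0],
    [0,0,0,0.02,0],
    [0,0,0,0.02,0]
  ]
}}

```text
time: 19.47
position: [0.5519, 0.2708, 0.0446]
orientation: [-2.546, -1.841, -0.001]
contact_force: [-1.1, -0.2, 5.1]
gripper_width: 0.0225
```

Contact with the mat (+5 N). Releasing slowly, then rising.

Emit:
{"method": "step_arm", "body": {
  "deltas": [
    [26,0,0,0,0],
    [32,0,0,0,0],
    [45,0,0,0,0],
    [65,0,0,0,0],
    [80,0,0,0,0],
    [80,0,0,0,0],
    [80,0,0,0,0],
    [80,0,0,0,0]
  ]
}}

```text
time: 20.13
position: [0.5518, 0.2705, 0.0442]
orientation: [-2.546, -1.841, 0.0]
contact_force: [0.1, 0.3, 0.4]
gripper_width: 0.0798
```

Emit:
{"method": "step_arm", "body": {
  "deltas": [
    [80,0,0,-0.2,0],
    [80,0,0,-0.5,0],
    [80,0,0,-1,0],
    [80,0,0,-1,0],
    [80,0,0,-1,0]
  ]
}}

```text
time: 20.55
position: [0.5529, 0.2712, 0.1273]
orientation: [2.545, 1.84, 0.006]
contact_force: [-1.2, 0.2, -0.6]
gripper_width: 0.08
```

Emit:
{"method": "step_arm", "body": {
  "deltas": [
    [80,0,0,-0.5,0],
    [80,0,0,-1,0],
    [80,0,0,-1,0],
    [80,0,0,-1,0]
  ]
}}

```text
time: 20.88
position: [0.5524, 0.271, 0.2062]
orientation: [2.545, 1.84, 0.004]
contact_force: [-0.1, -0.3, -0.8]
gripper_width: 0.0803
```

Run:
```python
from h import *
s,p,a=pose();w=cams.snapshot("wrist");t=cams.snapshot("top");d=cams.snapshot("side")
h=lambda i,r:cv2.resize(i[r[1]:r[3],r[0]:r[2],::-1],(400,300),interpolation=cv2.INTER_CUBIC)
cv2.imwrite("pics/m7.png",np.vstack([np.hstack([h(w,(0,0,560,420)),h(t,(230,100,430,250))]),np.hstack([h(d,(150,200,290,305)),h(d,(190,80,370,215))])]))
print(p,np.degrees(a),s["joint_pos"],s["time"])
plan([(.48,.08,.25,85),(.50,-.08,.34,90),(.66,-.12,.355,90),(.71,-.157,.355,90)])
```

```text
[0.5524 0.271  0.2062] 71.73455019195981 [-0.0075  0.6283 -0.8396  1.6031  0.5044  1.1366  0.2839] 20.8833
-> (0.48, 0.08, 0.25, 85)
   [-0.85 -0.03 -0.19] -0.098 rows>= 2
   [-0.84 -0.1  -0.2 ] -0.098 rows>= 2
   [-0.82 -0.17 -0.19] -0.099 rows>= 2
-> (0.5, -0.08, 0.34, 90)
   [-0.99  0.21 -0.56] -0.055 rows>= 3
   [-0.99  0.17 -0.57] -0.056 rows>= 3
-> (0.66, -0.12, 0.355, 90)
   [-0.17  0.67 -0.06] 0.0 rows>= 2
   [-0.17  0.67 -0.06] 0.0 rows>= 2
   [-0.16  0.66 -0.07] 0.0 rows>= 2
-> (0.71, -0.157, 0.355, 90)
   [-0.47  0.63  0.  ] 0.0 rows>= 2
```

View pics/m7.png

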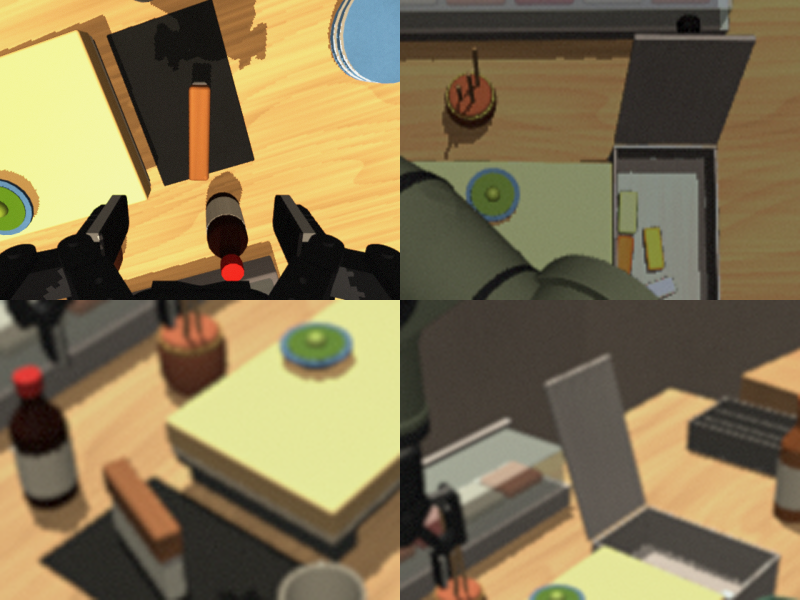

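The scraper stands upright on the mat and the saucer is undisturbed. All four pieces are visible in the bin. My wrong retreat pushed the lid further open. I'll estimate its angle and plan the closing arc.

Run:
```python
from h import *
c=cams.get_calibration("top");Ti=np.linalg.inv(c["T"])
def proj(P):
    q=Ti[:3,:3]@np.array(P)+Ti[:3,3];return np.array([c["fx"]*q[0]/q[2]+c["cx"],c["fy"]*q[1]/q[2]+c["cy"]])
P=lambda u,v:np.array([(u-400)/2+230,v/2+100])
print("hinge",ray("top",[P(615,146),P(718,150)],.074)[:,:2])
for l,hx,y in((P(634,38),.626,-.137),(P(755,40),.622,-.276)):
    e=[(np.linalg.norm(proj((hx-.23*np.cos(t),y,.074+.23*np.sin(t)))-l),t) for t in np.arange(1.3,1.95,.01)]
    print(min(e))
H=np.array([.625,.074])
for t in np.radians([95,90,80,70,60,50,40,30,20,10,5,0]):
    print(round(np.degrees(t)),(H+[-.2*np.cos(t)+.008*np.sin(t)+.011,.2*np.sin(t)+.008*np.cos(t)]).round(4))
print("case",ray("top",[(300,120)],.0)[0])
```

```text
hinge [[ 0.6245 -0.1409]
 [ 0.6177 -0.2801]]
(np.float64(1.2662325685011662), np.float64(1.9100000000000006))
(np.float64(1.2211588713810066), np.float64(1.9100000000000006))
95 [0.6614 0.2725]
90 [0.644 0.274]
80 [0.6091 0.2724]
70 [0.5751 0.2647]
60 [0.5429 0.2512]
50 [0.5136 0.2324]
40 [0.4879 0.2087]
30 [0.4668 0.1809]
20 [0.4508 0.1499]
10 [0.4404 0.1166]
5 [0.4375 0.0994]
0 [0.436 0.082]
case [ 0.7993 -0.0448  0.    ]
```

Emit:
{"method": "step_arm", "body": {
  "deltas": [
    [40,-0.5,-0.03,-0.19,-0.098],
    [0,-0.85,-0.03,-0.19,-0.098],
    [0,-0.85,-0.03,-0.19,-0.098],
    [0,-0.85,-0.03,-0.19,-0.098]
  ]
}}

```text
time: 21.37
position: [0.528, 0.2049, 0.2187]
orientation: [2.475, 1.935, -0.002]
contact_force: [-0.1, 0.2, -0.7]
gripper_width: 0.0321
```

Emit:
{"method": "step_arm", "body": {
  "deltas": [
    [0,-0.5,-0.1,-0.2,-0.098],
    [0,-0.84,-0.1,-0.2,-0.098],
    [0,-0.84,-0.1,-0.2,-0.098],
    [0,-0.84,-0.1,-0.2,-0.098]
  ]
}}

```text
time: 21.7
position: [0.5044, 0.1426, 0.235]
orientation: [-2.398, -2.029, 0.001]
contact_force: [-0.3, 0.7, -0.2]
gripper_width: 0.0
```

Emit:
{"method": "step_arm", "body": {
  "deltas": [
    [0,-0.5,-0.17,-0.19,-0.099],
    [0,-0.82,-0.17,-0.19,-0.099],
    [0,-0.82,-0.17,-0.19,-0.099],
    [0,-0.82,-0.17,-0.19,-0.099]
  ]
}}

```text
time: 22.03
position: [0.4805, 0.0807, 0.2504]
orientation: [-2.317, -2.121, -0.0]
contact_force: [0.8, 0.4, -0.5]
gripper_width: -0.0001
```

Emit:
{"method": "step_arm", "body": {
  "deltas": [
    [0,-0.5,0.1,-0.5,-0.056],
    [0,-0.99,0.2,-0.8,-0.11],
    [0,-0.99,0.2,-0.8,-0.11],
    [0,-0.99,0.2,-0.8,-0.11],
    [0,-0.99,0.2,-0.8,-0.11]
  ]
}}

```text
time: 22.45
position: [0.49, 0.0014, 0.3146]
orientation: [-2.222, -2.22, -0.002]
contact_force: [-0.2, 0.9, -0.2]
gripper_width: -0.0001
```

Emit:
{"method": "step_arm", "body": {
  "deltas": [
    [0,-0.5,0.1,-0.4,0],
    [0,-0.99,0.2,-0.6,0],
    [0,-0.99,0.2,-0.6,0],
    [0,-0.99,0.2,-0.6,0],
    [0,-0.99,0.2,-0.6,0]
  ]
}}

```text
time: 22.87
position: [0.5055, -0.0771, 0.3618]
orientation: [-2.22, -2.221, -0.001]
contact_force: [0.1, 0.3, -0.1]
gripper_width: 0.0002
```

Run:
```python
from h import *
s,p,a=pose();print(p,np.degrees(a),s["joint_pos"])
plan([(.60,-.09,.375,90),(.735,-.152,.375,90),(.735,-.152,.27,90)])
```

```text
[ 0.5055 -0.0771  0.3618] 90.02277096235126 [ 0.8234  0.3348 -1.0264  1.6379  0.2917  1.3358  1.3239]
-> (0.6, -0.09, 0.375, 90)
   [-0.08  0.59 -0.08] 0.0 rows>= 2
   [-0.08  0.59 -0.08] 0.001 rows>= 2
-> (0.735, -0.152, 0.375, 90)
   [-0.39  0.84 -0.  ] -0.0 rows>= 2
   [-0.39  0.85 -0.  ] -0.0 rows>= 2
-> (0.735, -0.152, 0.27, 90)
   [ 0.   -0.    0.65] -0.0 rows>= 2
   [ 0.   -0.    0.66] -0.0 rows>= 2
```

Emit:
{"method": "step_arm", "body": {
  "deltas": [
    [0,-0.1,0.4,-0.1,0],
    [0,-0.15,0.8,-0.15,0],
    [0,-0.2,1.0,-0.17,0],
    [0,-0.2,1.0,-0.17,0],
    [0,-0.2,1.0,-0.17,0]
  ]
}}

```text
time: 23.28
position: [0.5855, -0.0919, 0.3749]
orientation: [-2.216, -2.223, -0.0]
contact_force: [-0.9, 0.5, 0.2]
gripper_width: -0.0
```

Emit:
{"method": "step_arm", "body": {
  "deltas": [
    [0,-0.2,0.4,0,0],
    [0,-0.35,0.8,0,0],
    [0,-0.4,1.0,0,0],
    [0,-0.4,1.0,0,0],
    [0,-0.4,1.0,0,0]
  ]
}}

```text
time: 23.7
position: [0.665, -0.1247, 0.3754]
orientation: [-2.219, -2.222, -0.0]
contact_force: [-0.2, -0.8, 0.1]
gripper_width: -0.0001
```

Emit:
{"method": "step_arm", "body": {
  "deltas": [
    [0,-0.2,0.5,0,0],
    [0,-0.34,1.0,0,0],
    [0,-0.34,1.0,0,0],
    [0,-0.34,1.0,0,0],
    [0,-0.34,1.0,0,0]
  ]
}}

```text
time: 24.12
position: [0.7447, -0.1523, 0.3763]
orientation: [-2.22, -2.222, -0.001]
contact_force: [-0.6, 0.4, 0.4]
gripper_width: -0.0003
```

Run:
```python
from h import *
s,p,a=pose();print(p,np.degrees(a),s["joint_pos"])
plan([(.752,-.152,.375,90),(.752,-.152,.268,90)])
```

```text
[ 0.7447 -0.1523  0.3763] 90.07204486636529 [ 0.4604  0.781  -0.8584  0.8552  0.5655  1.6897  1.4195]
-> (0.752, -0.152, 0.375, 90)
   [0.   0.09 0.02] 0.002 rows>= 1
-> (0.752, -0.152, 0.268, 90)
   [0.   0.   0.67] -0.0 rows>= 2
   [0.   0.   0.66] -0.0 rows>= 2
```

Emit:
{"method": "step_arm", "body": {
  "deltas": [
    [0,0,0.15,0,0],
    [0,0,0.15,0.2,0],
    [0,0,0.15,0.4,0],
    [0,0,0.15,0.67,0],
    [0,0,0.15,0.67,0],
    [0,0,0.15,0.67,0]
  ]
}}

```text
time: 24.62
position: [0.7561, -0.1539, 0.3234]
orientation: [-2.222, -2.221, 0.001]
contact_force: [0.5, -0.1, 1.1]
gripper_width: -0.0004
```

Emit:
{"method": "step_arm", "body": {
  "deltas": [
    [0,0,0,0.15,0],
    [0,0,0,0.3,0],
    [0,0,0,0.45,0],
    [0,0,0,0.6,0],
    [0,0,0,0.67,0],
    [0,0,0,0.67,0]
  ]
}}

```text
time: 25.12
position: [0.7566, -0.1541, 0.267]
orientation: [-2.221, -2.22, 0.002]
contact_force: [-0.1, -1.3, 0.2]
gripper_width: -0.0
```

Emit:
{"method": "step_arm", "body": {
  "deltas": [
    [0,0,-0.1,0,0],
    [0,0,-0.2,0,0],
    [0,0,-0.3,0,0],
    [0,0,-0.4,0,0],
    [0,0,-0.5,0,0],
    [0,0,-0.6,0,0],
    [0,0,-0.7,0,0],
    [0,0,-0.8,0,0]
  ]
}}

```text
time: 25.78
position: [0.696, -0.1534, 0.2734]
orientation: [2.218, 2.215, 0.011]
contact_force: [12.7, -0.1, 42.0]
gripper_width: -0.0002
```

Run:
```python
from h import *
s,p,a=pose();im=cams.snapshot("side");cv2.imwrite("pics/s8.png",cv2.resize(im[60:260,180:400,::-1],None,fx=2.7,fy=2.7))
print(p,np.degrees(a),s["joint_pos"],s["contact_force"])
```

```text
[ 0.696  -0.1534  0.2734] 89.9300565710698 [ 0.5974  0.7434 -0.8877  1.2333  0.5629  1.4012  1.3315] [12.6632 -0.1086 42.0273]
```

View pics/s8.png

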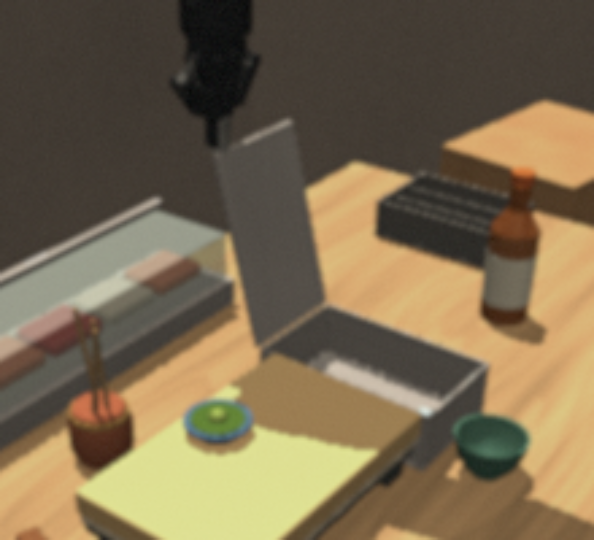

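An unexpected 42 N upward: the free edge rises as the lid comes vertical and has caught under a ledge on the fingers. Raising at once so the edge meets the lower part of the fingers.

Emit:
{"method": "step_arm", "body": {
  "deltas": [
    [0,0,0.0,-0.1,0],
    [0,0,0,-0.2,0],
    [0,0,0.05,-0.25,0],
    [0,0,0.05,-0.25,0]
  ]
}}

```text
time: 26.17
position: [0.698, -0.1537, 0.29]
orientation: [2.221, 2.22, 0.001]
contact_force: [-0.0, 0.3, -0.1]
gripper_width: -0.0001
```

Emit:
{"method": "step_arm", "body": {
  "deltas": [
    [0,0,-0.08,0,0],
    [0,0,-0.16,0,0],
    [0,0,-0.24,0,0],
    [0,0,-0.32,0,0],
    [0,0,-0.32,0,0]
  ]
}}

```text
time: 26.58
position: [0.6703, -0.1543, 0.2892]
orientation: [2.222, 2.22, -0.001]
contact_force: [-0.1, -0.4, -0.4]
gripper_width: 0.0001
```

Emit:
{"method": "step_arm", "body": {
  "deltas": [
    [0,0,-0.08,0,0],
    [0,0,-0.16,0,0],
    [0,0,-0.24,0,0],
    [0,0,-0.32,0,0],
    [0,0,-0.4,0,0],
    [0,0,-0.4,0,0]
  ]
}}

```text
time: 27.08
position: [0.6385, -0.1542, 0.2893]
orientation: [2.222, 2.22, -0.001]
contact_force: [-0.7, -0.5, -0.3]
gripper_width: 0.0002
```

Run:
```python
from h import *
s,p,a=pose();w=cams.snapshot("wrist");d=cams.snapshot("side")
h=lambda i,r:cv2.resize(i[r[1]:r[3],r[0]:r[2],::-1],(400,400),interpolation=cv2.INTER_CUBIC)
cv2.imwrite("pics/m9.png",np.hstack([h(w,(70,0,490,420)),h(d,(220,70,350,200))]))
print(p,s["contact_force"])
```

```text
[ 0.6385 -0.1542  0.2893] [-0.6656 -0.4525 -0.2732]
```

View pics/m9.png

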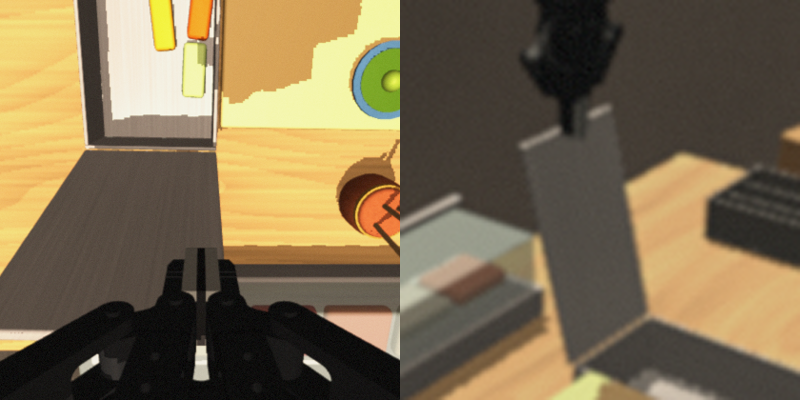

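Run:
```python
from h import *
c=cams.get_calibration("side");T=c["T"]
def yplane(uv,y):
    d=T[:3,:3]@np.array([(uv[0]-c["cx"])/c["fx"],(uv[1]-c["cy"])/c["fy"],1]);return T[:3,3]+d*(y-T[1,3])/d[1]
for n,l,r in(("m7",(256.2,118.3),(284.5,105.7)),("s8",(260.4,115.6),(288.5,104.4)),("m9",(259.6,118.1),(288.9,104.4))):
    for uv,y,hx in((l,-.139,.6245),(r,-.278,.619)):
        P=yplane(uv,y);print(n,P,"theta",np.degrees(np.arctan2(P[2]-.074,hx-P[0])),np.hypot(P[2]-.074,hx-P[0]))
```

```text
m7 [ 0.7002 -0.139   0.2902] theta 109.29365107491361 0.22903490793121542
m7 [ 0.6981 -0.278   0.2888] theta 110.20652748869988 0.22886222293555247
s8 [ 0.6839 -0.139   0.3023] theta 104.58581933419613 0.23594790289864803
s8 [ 0.6826 -0.278   0.2964] theta 105.94941591903249 0.231335262629387
m9 [ 0.6872 -0.139   0.2939] theta 105.90744023462207 0.22869696764233283
m9 [ 0.681  -0.278   0.2968] theta 105.55910407076792 0.23124401330401578
```

Side-view rays put the lid at about 105°, its edge at (0.687, z 0.296). So the fingertips slid over the edge, which means they sit about 20 mm higher than the TCP suggests when shut. Going back behind the lid and engaging deeper, in small force-checked steps.

Emit:
{"method": "step_arm", "body": {
  "deltas": [
    [0,0,0,-0.4,0],
    [0,0,0,-0.8,0],
    [0,0,0,-0.8,0],
    [0,0,0,-0.8,0]
  ]
}}

```text
time: 27.52
position: [0.6404, -0.1535, 0.3545]
orientation: [2.221, 2.22, 0.003]
contact_force: [-0.1, 0.0, -0.5]
gripper_width: 0.0
```

Emit:
{"method": "step_arm", "body": {
  "deltas": [
    [0,0,0.4,0,0],
    [0,0,0.8,0,0],
    [0,0,1.0,0,0],
    [0,0,1.0,0,0],
    [0,0,1.0,0,0]
  ]
}}

```text
time: 27.93
position: [0.7199, -0.1531, 0.3511]
orientation: [-2.219, -2.22, 0.001]
contact_force: [0.1, 0.3, 0.9]
gripper_width: 0.0
```

Emit:
{"method": "step_arm", "body": {
  "deltas": [
    [0,0,0.3,0,0],
    [0,0,0.45,0,0],
    [0,0,0.45,0,0],
    [0,0,0.45,0,0]
  ]
}}

```text
time: 28.27
position: [0.7552, -0.1537, 0.3524]
orientation: [-2.221, -2.221, 0.001]
contact_force: [-0.2, -0.1, -0.0]
gripper_width: 0.0003
```

Emit:
{"method": "step_arm", "body": {
  "deltas": [
    [0,0,0,0.2,0],
    [0,0,0,0.4,0],
    [0,0,0,0.6,0],
    [0,0,0,0.8,0],
    [0,0,0,0.95,0],
    [0,0,0,0.95,0],
    [0,0,0,0.95,0]
  ]
}}

```text
time: 28.85
position: [0.7551, -0.1544, 0.2773]
orientation: [-2.222, -2.22, 0.0]
contact_force: [-0.2, 0.5, 0.5]
gripper_width: -0.0001
```

Emit:
{"method": "step_arm", "body": {
  "deltas": [
    [0,0,0,0.1,0],
    [0,0,0,0.2,0],
    [0,0,0,0.25,0],
    [0,0,0,0.25,0]
  ]
}}

```text
time: 29.18
position: [0.7552, -0.154, 0.2558]
orientation: [-2.221, -2.22, 0.001]
contact_force: [-1.0, -0.8, 0.2]
gripper_width: -0.0001
```

Emit:
{"method": "step_arm", "body": {
  "deltas": [
    [0,0,-0.1,0,0],
    [0,0,-0.2,0,0],
    [0,0,-0.3,0,0],
    [0,0,-0.4,0,0],
    [0,0,-0.4,0,0]
  ]
}}

```text
time: 29.6
position: [0.7228, -0.1542, 0.2576]
orientation: [2.222, 2.22, -0.0]
contact_force: [1.5, 0.9, 0.8]
gripper_width: 0.0002
```

Emit:
{"method": "step_arm", "body": {
  "deltas": [
    [0,0,-0.07,0,0],
    [0,0,-0.14,0,0],
    [0,0,-0.2,0,0],
    [0,0,-0.2,0,0]
  ]
}}

```text
time: 29.93
position: [0.707, -0.154, 0.2572]
orientation: [2.222, 2.221, -0.0]
contact_force: [0.1, -0.5, 0.3]
gripper_width: 0.0001
```

```bash
cat > lid.py <<'E'
from h import *
# bright rim line / lid edge in the side view: difference against the earlier view, and green-free lid mask extent
s,p,a=pose();im=cams.snapshot("side");g=cv2.cvtColor(im,cv2.COLOR_RGB2GRAY)
lab=cv2.cvtColor(im,cv2.COLOR_RGB2HSV)
print(p,s["contact_force"],s["time"])
# lid's grey face: low saturation, moderate value
m=((lab[:,:,1]<45)&(lab[:,:,2]>60)).astype(np.uint8);m[:, :235]=0;m[:,330:]=0;m[200:]=0
n,L,st,ce=cv2.connectedComponentsWithStats(m)
k=1+np.argmax(st[1:,4]);ys,xs=np.where(L==k)
print("blob",st[k]);i=np.argmin(xs+ys);j=np.argmin(ys-0.2*xs);print("TL",xs[i],ys[i],"top",xs[j],ys[j])
c=cams.get_calibration("side");T=c["T"]
for u,v,y in((xs[i],ys[i],-.139),(xs[j],ys[j],-.278)):
    d=T[:3,:3]@np.array([(u-c["cx"])/c["fx"],(v-c["cy"])/c["fy"],1]);P=T[:3,3]+d*(y-T[1,3])/d[1]
    print(P,np.degrees(np.arctan2(P[2]-.074,.622-P[0])),np.hypot(P[2]-.074,.622-P[0]))
E
python3 lid.py
```

```text
[ 0.707  -0.154   0.2572] [ 0.0678 -0.4615  0.2991] 29.9333
blob [ 256  104   43   83 2004]
TL 259 115 top 287 104
[ 0.6891 -0.139   0.3029] 106.34488032100057 0.2385648189111897
[ 0.6884 -0.278   0.2964] 106.61876725497612 0.2321366480520328
```

Emit:
{"method": "step_arm", "body": {
  "deltas": [
    [0,0,-0.07,0,0],
    [0,0,-0.14,0,0],
    [0,0,-0.2,0,0],
    [0,0,-0.2,0,0]
  ]
}}

```text
time: 30.32
position: [0.6908, -0.1541, 0.2572]
orientation: [2.222, 2.221, -0.0]
contact_force: [0.4, 0.0, 0.2]
gripper_width: 0.0002
```

Emit:
{"method": "step_arm", "body": {
  "deltas": [
    [0,0,-0.07,0,0],
    [0,0,-0.14,0,0],
    [0,0,-0.2,0,0],
    [0,0,-0.2,0,0]
  ]
}}

```text
time: 30.65
position: [0.6747, -0.1541, 0.2572]
orientation: [2.222, 2.221, -0.001]
contact_force: [0.3, -0.2, -0.2]
gripper_width: -0.0004
```

```bash
python3 lid.py
```

```text
[ 0.6747 -0.1541  0.2572] [ 0.305  -0.2346 -0.1957] 30.65
blob [ 266  104   33   82 1872]
TL 268 115 top 295 104
[ 0.6557 -0.139   0.3109] 98.10660516516987 0.2392444791790471
[ 0.6578 -0.278   0.3032] 98.89057429592711 0.23194565060984834
```

The lid follows now, from 106° to 98° (tip bias confirmed). Continuing the closing arc.

Emit:
{"method": "step_arm", "body": {
  "deltas": [
    [0,0,-0.12,0,0],
    [0,0,-0.24,0,0],
    [0,0,-0.36,0,0],
    [0,0,-0.48,0.02,0],
    [0,0,-0.6,0.05,0],
    [0,0,-0.71,0.07,0],
    [0,0,-0.82,0.08,0],
    [0,0,-0.82,0.08,0]
  ]
}}

```text
time: 31.37
position: [0.6089, -0.1541, 0.2506]
orientation: [-2.222, -2.22, 0.001]
contact_force: [-0.3, 0.0, -0.4]
gripper_width: 0.0001
```

Emit:
{"method": "step_arm", "body": {
  "deltas": [
    [0,0,-0.14,0.02,0],
    [0,0,-0.28,0.05,0],
    [0,0,-0.42,0.09,0],
    [0,0,-0.56,0.14,0],
    [0,0,-0.7,0.2,0],
    [0,0,-0.82,0.27,0],
    [0,0,-0.82,0.27,0]
  ]
}}

```text
time: 31.95
position: [0.5433, -0.1542, 0.2284]
orientation: [-2.222, -2.22, 0.002]
contact_force: [0.4, -1.1, -0.2]
gripper_width: 0.0001
```

Emit:
{"method": "step_arm", "body": {
  "deltas": [
    [0,0,-0.12,0.07,0],
    [0,0,-0.25,0.15,0],
    [0,0,-0.37,0.23,0],
    [0,0,-0.53,0.37,0],
    [0,0,-0.69,0.53,0],
    [0,0,-0.82,0.69,0],
    [0,0,-0.95,0.87,0],
    [0,0,-0.95,0.87,0]
  ]
}}

```text
time: 32.62
position: [0.4669, -0.154, 0.1578]
orientation: [-2.22, -2.219, 0.003]
contact_force: [1.0, 1.1, -0.2]
gripper_width: -0.0001
```

Run:
```python
from h import *
s,p,a=pose();print(p,s["contact_force"],s["joint_pos"])
w=cams.snapshot("wrist");cv2.imwrite("pics/w10.png",w[:,:,::-1])
```

```text
[ 0.4669 -0.154   0.1578] [ 1.0143  1.0981 -0.1693] [ 0.9122  0.5377 -0.9593  1.96    0.5491  0.9326  1.2454]
```

Emit:
{"method": "step_arm", "body": {
  "deltas": [
    [0,0,-0.06,0.12,0],
    [0,0,-0.13,0.25,0],
    [0,0,-0.2,0.39,0],
    [0,0,-0.25,0.52,0],
    [0,0,-0.29,0.66,0],
    [0,0,-0.33,0.78,0],
    [0,0,-0.33,0.78,0]
  ]
}}

```text
time: 33.25
position: [0.441, -0.1536, 0.0954]
orientation: [-2.221, -2.22, 0.001]
contact_force: [-1.0, -0.8, 1.1]
gripper_width: 0.0002
```

Run:
```python
from h import *
s,p,a=pose();print(p,s["contact_force"])
t0=cv2.imread("pics/top0.png")[:,:,::-1];t=cams.snapshot("top");w=cams.snapshot("wrist")
b=cv2.cvtColor(w,cv2.COLOR_RGB2HSV)
for v in range(0,270,30):print(v,[b[v,u].tolist() for u in (60,120,170,220,330)])
tb=cv2.cvtColor(t,cv2.COLOR_RGB2HSV);print([[tb[v,u].tolist() for u in(345,362,380,400)] for v in(150,165,190,220,250)])
```

```text
[ 0.441  -0.1536  0.0954] [-0.9726 -0.824   1.0906]
0 [[24, 123, 244], [24, 128, 243], [68, 87, 70], [67, 100, 105], [16, 164, 168]]
30 [[24, 124, 244], [26, 115, 244], [67, 104, 64], [68, 96, 146], [16, 161, 171]]
60 [[25, 123, 244], [25, 119, 245], [69, 99, 59], [67, 89, 132], [15, 165, 170]]
90 [[17, 151, 233], [18, 151, 237], [16, 159, 189], [69, 102, 70], [15, 168, 159]]
120 [[21, 137, 244], [15, 161, 163], [15, 161, 163], [64, 75, 143], [15, 165, 151]]
150 [[15, 149, 174], [12, 54, 71], [11, 58, 70], [14, 61, 63], [15, 160, 143]]
180 [[12, 70, 55], [14, 57, 143], [15, 65, 146], [17, 82, 174], [18, 156, 186]]
210 [[18, 39, 239], [18, 41, 239], [13, 60, 140], [14, 67, 133], [16, 145, 181]]
240 [[19, 40, 240], [19, 39, 243], [15, 59, 135], [15, 61, 137], [31, 78, 246]]
[[[20, 118, 121], [19, 125, 120], [18, 130, 120], [18, 129, 121]], [[18, 129, 121], [18, 124, 121], [15, 131, 121], [17, 133, 121]], [[23, 27, 123], [25, 25, 123], [34, 65, 55], [17, 127, 122]], [[38, 65, 75], [35, 54, 94], [36, 55, 69], [33, 59, 86]], [[0, 40, 19], [33, 55, 97], [38, 69, 59], [34, 57, 67]]]
```

Emit:
{"method": "step_arm", "body": {
  "deltas": [
    [0,0,-0.02,0.08,0],
    [0,0,-0.03,0.16,0],
    [0,0,-0.04,0.22,0],
    [0,0,-0.04,0.28,0],
    [0,0,-0.04,0.28,0]
  ]
}}

```text
time: 33.77
position: [0.4384, -0.1537, 0.0737]
orientation: [-2.221, -2.22, 0.001]
contact_force: [0.1, -0.3, -0.5]
gripper_width: -0.0001
```

Emit:
{"method": "step_arm", "body": {
  "deltas": [
    [0,0,0,0.04,0],
    [0,0,0,0.06,0],
    [0,0,0,0.06,0],
    [0,0,0,0.06,0]
  ]
}}

```text
time: 34.1
position: [0.4388, -0.1537, 0.0698]
orientation: [2.222, 2.221, 0.0]
contact_force: [-0.0, -0.5, -0.3]
gripper_width: 0.0001
```

Emit:
{"method": "step_arm", "body": {
  "deltas": [
    [0,0,0,0.03,0],
    [0,0,0,0.05,0],
    [0,0,0,0.05,0],
    [0,0,0,0.05,0]
  ]
}}

```text
time: 34.43
position: [0.4387, -0.1537, 0.0657]
orientation: [-2.222, -2.221, 0.0]
contact_force: [-0.6, -0.0, 0.2]
gripper_width: 0.0001
```

Emit:
{"method": "step_arm", "body": {
  "deltas": [
    [0,0,0,0.02,0],
    [0,0,0,0.04,0],
    [0,0,0,0.04,0],
    [0,0,0,0.04,0]
  ]
}}

```text
time: 34.77
position: [0.4387, -0.1537, 0.0625]
orientation: [-2.222, -2.221, 0.0]
contact_force: [0.2, -0.6, -0.3]
gripper_width: 0.0
```

Emit:
{"method": "step_arm", "body": {
  "deltas": [
    [0,0,0,0.02,0],
    [0,0,0,0.03,0],
    [0,0,0,0.03,0]
  ]
}}

```text
time: 35.02
position: [0.4388, -0.1538, 0.0602]
orientation: [2.222, 2.221, -0.0]
contact_force: [-1.2, 0.1, 3.6]
gripper_width: 0.0
```

Emit:
{"method": "step_arm", "body": {
  "deltas": [
    [0,0,0,0.02,0],
    [0,0,0,0.03,0],
    [0,0,0,0.03,0]
  ]
}}

```text
time: 35.27
position: [0.439, -0.1539, 0.0593]
orientation: [2.221, 2.22, -0.002]
contact_force: [-16.3, 2.9, 55.3]
gripper_width: 0.0
```

Run:
```python
from h import *
s,p,a=pose();print(p,s["contact_force"])
im=cams.snapshot("side");cv2.imwrite("pics/s11.png",im[:,:,::-1])
c=cams.get_calibration("side");Ti=np.linalg.inv(c["T"])
def proj(P):
    q=Ti[:3,:3]@np.array(P)+Ti[:3,3];return (c["fx"]*q[0]/q[2]+c["cx"]),(c["fy"]*q[1]/q[2]+c["cy"])
g=cv2.cvtColor(im,cv2.COLOR_RGB2GRAY)
for y in(-.139,):
  for r in(.08,.12,.16):
    x=.624-r
    row=[]
    for z in np.arange(.06,.13,.005):
        u,v=proj((x,y,z));row.append((round(float(z),3),int(g[int(round(v)),int(round(u))])))
    print(r,row)
```

```text
[ 0.439  -0.1539  0.0593] [-16.306    2.8639  55.3085]
0.08 [(0.06, 213), (0.065, 214), (0.07, 192), (0.075, 151), (0.08, 140), (0.085, 193), (0.09, 195), (0.095, 193), (0.1, 194), (0.105, 192), (0.11, 191), (0.115, 193), (0.12, 195), (0.125, 196), (0.13, 195)]
0.12 [(0.06, 213), (0.065, 215), (0.07, 207), (0.075, 140), (0.08, 154), (0.085, 182), (0.09, 194), (0.095, 192), (0.1, 190), (0.105, 189), (0.11, 190), (0.115, 188), (0.12, 190), (0.125, 192), (0.13, 192)]
0.16 [(0.06, 214), (0.065, 214), (0.07, 192), (0.075, 150), (0.08, 166), (0.085, 187), (0.09, 193), (0.095, 188), (0.1, 187), (0.105, 188), (0.11, 189), (0.115, 165), (0.12, 141), (0.125, 76), (0.13, 42)]
```

The lid is seated: a hard stop at the height expected for shut, and the lid's top face is level at about 82 mm in the side view. Backing straight off.

Emit:
{"method": "step_arm", "body": {
  "deltas": [
    [0,0,0,-0.1,0],
    [0,0,0,-0.3,0],
    [0,0,0,-0.7,0],
    [0,0,0,-1,0],
    [0,0,0,-1,0]
  ]
}}

```text
time: 35.73
position: [0.4405, -0.154, 0.1413]
orientation: [2.219, 2.218, 0.003]
contact_force: [-0.2, -0.2, 1.1]
gripper_width: 0.0003
```

Emit:
{"method": "step_arm", "body": {
  "deltas": [
    [0,0,0,-0.5,0],
    [0,0,0,-1,0],
    [0,0,0,-1,0],
    [0,0,0,-1,0],
    [0,0,0,-1,0]
  ]
}}

```text
time: 36.15
position: [0.4384, -0.1541, 0.2173]
orientation: [2.223, 2.22, -0.001]
contact_force: [0.6, -0.3, 0.1]
gripper_width: 0.0004
```

Run:
```python
from h import *
s,p,a=pose();print(p,s["contact_force"],s["time"])
im=cams.snapshot("side");t=cams.snapshot("top");g=cv2.cvtColor(im,cv2.COLOR_RGB2GRAY)
c=cams.get_calibration("side");Ti=np.linalg.inv(c["T"])
def proj(P):
    q=Ti[:3,:3]@np.array(P)+Ti[:3,3];return (c["fx"]*q[0]/q[2]+c["cx"]),(c["fy"]*q[1]/q[2]+c["cy"])
for r in(.04,.08,.12,.16,.2,.22):
    row=[]
    for z in np.arange(.065,.11,.005):
        u,v=proj((.624-r,-.139,z));row.append(int(g[int(round(v)),int(round(u))]))
    print(r,row)
# movement of bystanders vs the first views
for n,i0,i1 in(("top",cv2.imread("pics/top0.png"),t[:,:,::-1]),("side",cv2.imread("pics/side0.png"),im[:,:,::-1])):
    d=(cv2.absdiff(i0,np.ascontiguousarray(i1)).max(2)>40).astype(np.uint8)
    d=cv2.morphologyEx(d,cv2.MORPH_OPEN,np.ones((3,3)))
    k,L,st,ce=cv2.connectedComponentsWithStats(d);print(n,[x.tolist() for x in st[1:] if x[4]>25])
q=np.array([0])
h=cv2.cvtColor(t,cv2.COLOR_RGB2HSV);m=blobs(t,(100,70,40),(125,255,255),(230,160,330,240),20)
m0=blobs(cv2.imread("pics/top0.png")[:,:,::-1].copy(),(100,70,40),(125,255,255),(230,160,330,240),20)
print("saucer",[cv2.minEnclosingCircle(x) for x in m0[:1]+m[:1]])
gr=[blobs(i,(8,130,50),(22,255,255),(165,160,215,240),20)[0] for i in(cv2.imread("pics/top0.png")[:,:,::-1].copy(),t)]
print("scraper grip",[rect("top",x,.08) for x in gr])
```

```text
[ 0.4384 -0.1541  0.2173] [ 0.6224 -0.3332  0.09  ] 36.15
0.04 [210, 202, 170, 150, 180, 191, 189, 190, 188]
0.08 [211, 188, 144, 134, 189, 190, 189, 188, 189]
0.12 [212, 201, 134, 147, 178, 191, 188, 186, 185]
0.16 [211, 189, 145, 161, 184, 187, 185, 185, 182]
0.2 [212, 203, 130, 157, 185, 186, 186, 183, 182]
0.22 [63, 72, 79, 163, 187, 189, 186, 185, 186]
top [[370, 132, 13, 16, 152], [331, 149, 76, 109, 3580], [388, 179, 26, 37, 320], [326, 182, 10, 16, 120], [380, 190, 8, 65, 305], [372, 192, 7, 16, 71], [360, 225, 128, 195, 8465], [220, 230, 23, 16, 234], [256, 231, 11, 24, 207], [375, 251, 5, 7, 27], [324, 267, 8, 9, 44], [303, 282, 10, 9, 53], [320, 283, 8, 5, 33], [289, 293, 47, 16, 519], [292, 315, 46, 28, 906], [318, 342, 18, 7, 82], [299, 344, 18, 6, 68], [299, 350, 41, 33, 516], [301, 360, 18, 18, 194], [538, 364, 22, 22, 380], [491, 370, 33, 50, 693], [280, 399, 25, 21, 154]]
side [[416, 0, 28, 14, 214], [487, 0, 23, 111, 1100], [321, 8, 39, 44, 1198], [324, 66, 6, 7, 33], [327, 88, 9, 4, 30], [343, 88, 15, 5, 48], [326, 97, 28, 33, 681], [294, 106, 9, 6, 30], [485, 113, 6, 10, 44], [274, 125, 84, 83, 2850], [483, 135, 5, 12, 38], [330, 151, 9, 7, 49], [478, 160, 12, 11, 72], [491, 163, 35, 5, 117], [467, 164, 6, 5, 27], [438, 168, 27, 89, 520], [463, 174, 17, 60, 532], [518, 187, 30, 7, 110], [551, 187, 9, 35, 159], [278, 199, 20, 9, 88], [275, 225, 29, 25, 417], [336, 238, 98, 57, 2841], [256, 246, 16, 20, 223], [554, 256, 6, 11, 45], [524, 263, 5, 9, 33], [518, 269, 42, 55, 1271], [444, 352, 11, 22, 88], [551, 371, 9, 6, 44], [468, 392, 28, 10, 177], [553, 395, 5, 12, 44], [521, 401, 32, 14, 209]]
saucer [((275.9905700683594, 196.7452850341797), 13.01202392578125), ((275.9905700683594, 196.7452850341797), 13.01202392578125)]
scraper grip [array([637.9053, 258.8327, 133.1692,  49.6329,  89.4828]), array([637.909 , 258.8074, 133.2198,  49.6251,  89.4828])]
```

```bash
python3 -c "
from workcell import job
print(job.close_job())"
```

```text
the job is handed in; nothing more can be done
None
```

I finished the job and handed it in after about 36 s of robot time. All four offcuts are in the bin, the scraper stands upright on its mat and the lid is shut.

**How it went:** One sweep along the near lane took the carrot, pumpkin and radish, and a second took the cucumber. Only the scraper blade touched the pieces. I saw all four in the bin before closing the lid.

**Last checks:**
- **Lid:** In the side view its edge sits at about 82 mm from hinge to free edge, which is level and shut.
- **Saucer:** It is at the same pixel as at the start.
- **Bystanders:** Comparing the first and last pictures showed no change at the soy bottle, jar or dishes. The arm's image and shadow cover parts of the right side, so the bowl and mirin were not cleanly checked this way.
- **Scraper:** The picture comparison shows no change at its place on the mat, and it looked upright when last viewed. My separate colour-mask measurement of the grip was invalid because it picked up the table.

**What went wrong:**
- **Wrong direction:** One retreat with the scraper went away from the robot and nudged the open lid back to its stop.
- **First closing try:** The fingertips rode over the lid's free edge with 42 N. They sit about 22 mm higher than I had assumed from the TCP.
- **Final press:** The lid seated with a brief 55 N at the fingertips. These forces were on the fingers, as far as I can tell, and not on the gripper's body, which has the 40 N limit. The wrist limit of 120 N was not reached in any reading.

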